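# Put the washed coffee things back on the coffee tray

## Robot

A 7-joint arm with a two-finger parallel gripper is mounted at the origin on the work surface. World frame = base frame: x ahead of the robot, y to its left, z up, the work surface at z = 0. Lengths are in m, angles in rad, forces in N, time in s.
With the tool pointing down it reaches from about 0.425 to 1.025 m from the base axis. Payload 3.6 kg.
Tool frame: the origin (TCP) lies midway between the tips of the shut fingers; the grasp point (between the pads) lies 19 mm behind it; z points along the fingers, x is the direction in which the jaws open and shut, and the axes are right-handed (so a half turn about z gives the same grasp; the last joint's range is limited). The gripper opens to 85 mm and grips with 20 to 120 N. Pads are 22 mm wide; open, the fingers measure 114 mm over their backs; the gripper's body (76 mm by 85 mm) begins 54 mm behind the grasp point. The pads swing forward as they close: fully open they stand 13 mm farther back than shut.
Start: joints at [-1.371, 0.591, 0.048, 1.609, -0.033, 0.943, -0.034], TCP at [0.21, 0.694, 0.231] pointing down, gripper open.
Joint ranges: [-2.69, 2.69], [-0.47, 2.24], [-1.27, 1.36], [0.19, 2.51], [-1.53, 4.68], [0.08, 2.07], [-3.09, 3.09]. Speed limits (rad/s): [2.57, 2.57, 3.14, 3.14, 3.14, 3.14, 3.14].

## Interface

Orientations are given as a unit quaternion [x, y, z, w].
In Python, from station import monitor, imaging, robot, models gives the robot as it stands.
- The arm moves only by the tool play_rows, never from a script. Its argument "plan" is a list of rows, each an object of numbers: "tx", "ty", "tz": the shift along the world's x, y, z in cm; "wx", "wy", "wz": the turn, a rotation vector about the world's x, y, z in units of 6 degrees (1.0 is 6 degrees). A call has 1 to 8 rows; each row is the pose to reach, as a shift and turn from the pose commanded when the call began; what a row does not reach only later rows make up. A row lasts 1/12 s, in which the tool goes at most 41.7 mm and 7.16 degrees, less where a joint would pass 70% of its speed; a pose out of reach is approached as far as the arm can. A call with a gripper value outside its range is refused whole. "grip" is the closure, from -1 (fully open) to 1 (shut), set as the call begins (left out, the last holds). The fingers move at their own pace and stop on an object; "force" is the grip in N (left out, the last holds). Time passes only in rows, so rows that repeat a pose let the fingers close. It gives the time, the measured TCP pose, the force and the opening at its end, in the units of the state.
- monitor.sense(): the state, without advancing time (a new reading comes with each control period).
- imaging.get_image(name): name is "scene" or "side" or "wrist"; returns the picture (384x512x3 uint8, red, green, blue); there is no depth.
- imaging.camera_info(name): a dict with "fovy" (degrees; the focal length in pixels is half the picture's height over the tangent of half this angle, whatever the lens; pixels are square), "cx", "cy" (the principal point, pixels), "world_to_cam" (4x4, takes a point from world to camera coordinates); the wrist camera has in their place "hand_eye" (4x4, takes a point from camera to tool coordinates, whose origin is the TCP and whose axes are the tool frame's). Camera axes: x right, y up, looking along -z (the intrinsics and any distortion apply to the point x, -y, -z); pixel columns grow to the right and rows downward; lengths in m; the calibration is good to about 2 mm. The wrist camera is an equidistant fisheye: a pixel r from the principal point sees the ray r / f radians off the axis. A picture is of the moment at which its call begins: read the wrist's pose just before it. camera_info takes no time and is no camera call.
- robot.job_done(): hands the job in, once; it reports no verdict.
Trained networks look in the newest picture that a camera, given by its name, has taken for a name from the list of things; names that differ only in an ending like _2 or _b are one class to them, and where a whole thing is asked for, a point or a joint stands for the part that bears it (a point fixed in the world has none). Each returns a list of dicts, best first, with "score" (0 to 1); they miss things now and then, are a little off and sometimes report something else, mostly with a low value. They report only what shows in the picture. A call takes as long as a camera call. They do not tell look-alikes from the thing itself.
- models.spot_in(camera, thing): "uv" ([column, row] in pixels, amid what is visible of it).
- models.cut_out(camera, thing): "pixels" (384x512 bool, what is visible of it) and "uv" ([column, row] in pixels, amid what is visible of it).
- models.pinpoint(camera, thing): "uv" ([column, row] in pixels: a listed point, or the origin of a listed thing).
The state is a dict: "time": time; "qpos": joint angles; "dq": joint speeds; "effort": joint torques, N m; "position": TCP position; "tcp_rot": TCP orientation; "ft_force": force on the tool from outside, world axes, zero at the start; "moment": the same for the moment, N m; "gripper_width": finger opening in m.
Only numpy, scipy, OpenCV 4.12 (cv2) and the standard library are available. Lean on these libraries where they do the work, as an engineer would, in place of code of your own. Each camera call takes 0.05 s, during which the arm holds its last target.

## Task

Gather the washed coffee things from the drying mat back onto the timber coffee tray: stand the cup with the handle in the middle of the saucer, the milk jug in the middle of the round cork coaster, the tamper upright in its round holder, and lay the teaspoon along the middle of the long spoon rest, wholly inside its rim. Set each one down, do not drop it, and leave the saucer, coaster, holder and spoon rest where they are on the tray. The cup without a handle and the closed steel canister are not coffee things: leave them where they stand on the mat.

Things in the scene. Friction and masses are not known exactly. Their poses are not given: they have to be found in the camera images.
- cup: white ceramic espresso cup with one handle, standing upright on the drying mat. 62 mm across the rim, 60 mm across from 25 mm height up, foot 46 mm, 58 mm tall, open top. Origin: centre of its underside; z up. The handle sticks out along its +y to 54 mm from the axis, between 15 and 50 mm height, so it is best taken across its x axis. About 0.16 kg.
- jug: small stainless steel milk jug (pitcher), open top, standing upright on the drying mat. 62 mm across the belly at 20 mm height, 60 mm at the foot and at 50 mm height, 56 mm at the rim, 78 mm tall. Origin: centre of its underside; z up. Handle along its +y to 58 mm from the axis, small spout at -y; best taken across its x axis. About 0.2 kg.
- tamper: espresso tamper standing on its round steel foot on the drying mat: foot 54 mm diameter and 16 mm tall, thin neck, dark timber knob from 38 to 88 mm height, widest (38 mm diameter) at 66 mm height. Round, so its yaw does not matter. Origin: centre of its underside; z up. About 0.36 kg.
- spoon: steel teaspoon lying on the drying mat, bowl up, 134 mm long along its x: round bowl 33 mm across, 9 mm tall at +x, handle to -x. The handle is arched: over x from -30 to +14 mm it is 10 mm wide (y), 4.5 mm thick, its top 14 to 17 mm above what the spoon lies on; grip it there, at its middle, near its balance point. Origin: middle of its length, on the underside; z up. 45 g.
- saucer: round white ceramic saucer, loose, on the coffee tray: 114 mm across, rim 13 mm tall, flat floor about 74 mm across and 5 mm above its underside. Origin: centre of its underside. Saucer, coaster and tamper holder stand side by side in a row about 115 mm apart, in any order.
- coaster: round flat cork coaster, loose, on the coffee tray: 96 mm diameter, 6 mm thick. Origin: centre of its underside. (The tray is a fixed timber tray, 370 by 232 mm, its floor 6 mm above the work surface, walls 24 mm tall, with steel carrying bars to 40 mm height on its two short ends; it stands to the left or the right of the drying mat.)
- seat: the tamper's holder: round grey shallow dish, loose, on the coffee tray: 86 mm outside diameter, 78 mm inside, rim 10 mm tall, floor 4 mm above its underside. Origin: centre of its underside.
- spoon_rest: long white ceramic spoon rest with rounded ends, loose, on the coffee tray, its long side parallel to the row of round targets, 115 mm from it: 178 mm long (x), 66 mm wide (y); floor 5 mm above its underside, rim 9.5 mm tall, inside the rim 166 by 54 mm. Fingers opened wide near its floor would push the rim: open them to about 25 mm, then lift. Origin: centre of its underside.
- tumbler: look-alike, to be left alone: white ceramic cup WITHOUT a handle, standing on the drying mat (a fixed grey mat, 360 by 310 mm, 4 mm thick), 62 mm across the rim, 62 mm tall. Origin: centre of its underside.
- canister: look-alike, to be left alone: closed steel storage canister with a lid and a toggle clasp, standing on the drying mat, 65 mm across the lid, 90 mm tall, the clasp along its +y to 42 mm from the axis. Origin: centre of its underside. The six things on the mat stand in two rows of three in any order, about 120 mm apart along y and 135 mm along x.
Not all that is in view belongs to the job. What is shaped like the tamper but blue is not meant. Of the things shaped like the seat, the grey one is meant.

How it is judged:
By the outcome, as a careful person would: the job done as asked, in the order asked, and still so for the second after the job is handed in, with the robot touching nothing.
It also fails if it takes over 122 s, if anything falls off the work surface, if the arm or the gripper's body presses on something with over 40 N, if the wrist force passes 120 N, or if a joint passes its speed limit or range.

## Working session

There is one attempt and no reset: what is moved stays moved. The work goes in short steps, Python scripts to look and compute and a tool call to move; the robot and the scene stay as the last step left them, time stands still between calls to the robot, and variables do not carry over. Pictures are saved under pics/ and viewed, and the job is handed in when it is done.

Besides the shell and the picture viewer there is one more tool, called after "Emit:" by a JSON object that holds its "method" and its "body". play_rows: Moves the arm, as the interface text tells. Its arguments: {"type":"object","properties":{"plan":{"type":"array","items":{"type":"object","properties":{"tx":{"type":"number"},"ty":{"type":"number"},"tz":{"type":"number"},"wx":{"type":"number"},"wy":{"type":"number"},"wz":{"type":"number"}}}},"grip":{"type":"number"},"force":{"type":"number"}},"required":["plan"]}

```bash
ls; mkdir -p pics
python3 - <<'E'
from station import monitor, imaging, robot, models
import cv2
s=monitor.sense();print(s)
for n in ["scene","side","wrist"]:
    im=imaging.get_image(n);cv2.imwrite(f"pics/{n}0.png",im[:,:,::-1])
    print(n,imaging.camera_info(n))
E
```

```text
pics
{'time': 0.0, 'qpos': array([-1.37051495,  0.59213725,  0.04828116,  1.60983823, -0.03331863,
        0.94265175, -0.03373801]), 'dq': array([ 0.00116515,  0.00037401, -0.00203401, -0.00079575, -0.00044734,
        0.00110028,  0.00058306]), 'effort': array([-2.03296718e-04, -5.48689520e+01,  1.54625606e+00, -1.98122782e+01,
        9.30488779e-03,  8.63757130e-03, -1.47347734e-06]), 'position': array([0.20968079, 0.69315833, 0.23012139]), 'tcp_rot': array([ 8.02971792e-01,  5.96015987e-01, -8.63924718e-04,  7.04862560e-04]), 'ft_force': array([0.3813178 , 0.55635264, 0.53263397]), 'moment': array([-0.05323246,  0.0272097 , -0.06308717]), 'gripper_width': 0.0855753460991545}
scene {'fovy': 44.64566694440571, 'cx': 254.33961498738452, 'cy': 188.1789966182261, 'world_to_cam': array([[ 0.73494664,  0.67796841,  0.01456951, -0.37899608],
       [-0.3701504 ,  0.38307159,  0.8463125 ,  0.14039898],
       [ 0.56819198, -0.62738743,  0.53248746, -1.43623558],
       [ 0.        ,  0.        ,  0.        ,  1.        ]])}
side {'fovy': 50.998809586302585, 'cx': 255.14955805775617, 'cy': 194.04787672775367, 'world_to_cam': array([[ 0.98891329, -0.14841798, -0.0047553 , -0.50901635],
       [ 0.11571266,  0.75013626,  0.65108077, -0.07521675],
       [-0.09306497, -0.64441268,  0.75899355, -1.07970254],
       [ 0.        ,  0.        ,  0.        ,  1.        ]])}
wrist {'fovy': 65.70646984690485, 'cx': 252.4595821074967, 'cy': 196.22707132952755, 'hand_eye': array([[ 9.99999887e-01,  3.53772105e-04, -3.17865888e-04,
         1.40419882e-03],
       [ 2.45696921e-04, -9.56532659e-01, -2.91625123e-01,
        -7.35930826e-02],
       [-4.07217937e-04,  2.91625012e-01, -9.56532638e-01,
        -1.43378822e-01],
       [ 0.00000000e+00,  0.00000000e+00,  0.00000000e+00,
         1.00000000e+00]])}
```

View pics/scene0.png

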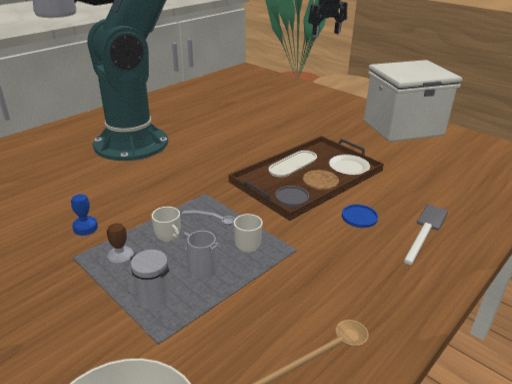

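View pics/side0.png

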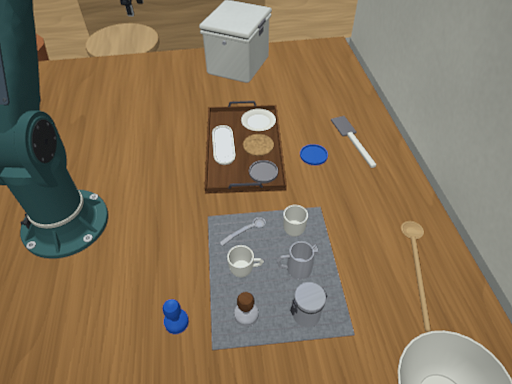

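View pics/wrist0.png

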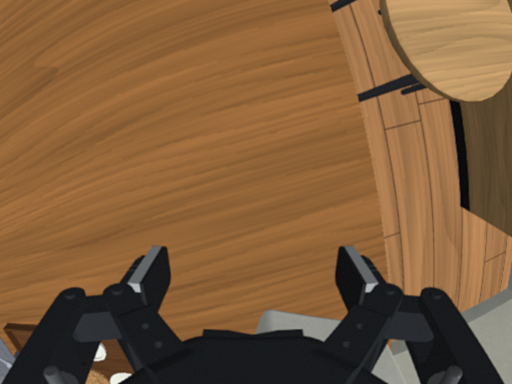

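The side view shows the mat with the spoon (245,230), tumbler (295,220), handled cup (240,260, handle to the right), jug (302,258), tamper (246,305) and canister (310,303). On the tray are the saucer (258,120), coaster (258,145), holder (263,171) and spoon rest (223,145). The blue look-alikes are off the tray and mat.

```bash
cat > h.py <<'E'
import numpy as np, cv2
from scipy.optimize import least_squares
from scipy.spatial.transform import Rotation as R
from station import monitor, imaging, robot, models
def f(ci): return 192/np.tan(np.radians(ci['fovy'])/2)
def proj(n,P,s=None):
    ci=imaging.camera_info(n); P=np.atleast_2d(P)
    if n!='wrist':
        M=ci['world_to_cam']; c=P@M[:3,:3].T+M[:3,3]
        return np.c_[ci['cx']+f(ci)*c[:,0]/-c[:,2], ci['cy']-f(ci)*c[:,1]/-c[:,2]]
    Rt=R.from_quat(s['tcp_rot']).as_matrix(); t=(P-s['position'])@Rt
    H=ci['hand_eye']; c=(t-H[:3,3])@H[:3,:3]
    x,y,z=c[:,0],-c[:,1],-c[:,2]; r=np.hypot(x,y); th=np.arctan2(r,z)
    return np.c_[ci['cx']+f(ci)*th*x/r, ci['cy']+f(ci)*th*y/r]
def ray(n,uv,s=None):
    ci=imaging.camera_info(n); d=(np.array(uv)-[ci['cx'],ci['cy']])/f(ci)
    if n!='wrist':
        M=ci['world_to_cam']; v=np.array([d[0],-d[1],-1]); Rm=M[:3,:3]
        return -Rm.T@M[:3,3], Rm.T@v
    th=np.hypot(*d); v=np.array([d[0]/th*np.sin(th),-d[1]/th*np.sin(th),-np.cos(th)])
    H=ci['hand_eye']; Rt=R.from_quat(s['tcp_rot']).as_matrix()
    return s['position']+Rt@H[:3,3], Rt@H[:3,:3]@v
def hit(n,uv,z,s=None):
    o,d=ray(n,uv,s); return o+d*(z-o[2])/d[2]
E
python3 - <<'E'
from h import *
Z=dict(cup=.004,jug=.004,tamper=.004,spoon=.004,tumbler=.004,canister=.004,saucer=.006,coaster=.006,seat=.006,spoon_rest=.006)
for t,z in Z.items():
    for n in ['scene','side']:
        for d in models.pinpoint(n,t)[:3]:
            print(t,n,np.round(d['uv']),round(d['score'],2),np.round(hit(n,d['uv'],z),4)[:2])
E
```

```text
cup scene [166. 235.] 0.6 [ 0.4454 -0.2159]
cup side [242. 268.] 0.64 [ 0.4506 -0.2128]
jug scene [203. 268.] 0.96 [ 0.5863 -0.2323]
jug side [300. 266.] 0.6 [ 0.5927 -0.228 ]
tamper scene [123. 258.] 0.91 [ 0.4447 -0.3268]
tamper scene [ 84. 227.] 0.63 [ 0.2907 -0.3263]
tamper side [248. 317.] 0.77 [ 0.4469 -0.3396]
tamper side [176. 321.] 0.71 [ 0.2885 -0.3237]
spoon scene [204. 214.] 0.55 [ 0.4482 -0.1041]
spoon side [241. 229.] 0.68 [ 0.4622 -0.0982]
spoon side [295. 229.] 0.56 [ 0.602 -0.117]
tumbler scene [243. 244.] 0.85 [ 0.5937 -0.1205]
tumbler scene [153. 294.] 0.15 [ 0.5735 -0.3464]
tumbler side [294. 230.] 0.89 [ 0.6001 -0.1219]
canister scene [150. 298.] 0.73 [ 0.5766 -0.3576]
canister scene [120. 259.] 0.55 [ 0.4413 -0.3335]
canister side [306. 312.] 0.57 [ 0.5787 -0.3463]
saucer scene [346. 169.] 0.98 [0.5757 0.313 ]
saucer side [260. 120.] 0.97 [0.5814 0.3369]
coaster scene [321. 183.] 0.77 [0.5658 0.2056]
coaster scene [247. 243.] 0.61 [ 0.5992 -0.1143]
coaster side [261. 144.] 0.81 [0.5662 0.2184]
coaster side [258. 120.] 0.7 [0.5768 0.3381]
seat scene [359. 220.] 0.96 [0.7291 0.1305]
seat scene [288. 194.] 0.88 [0.539 0.103]
seat side [313. 158.] 0.72 [0.712  0.1338]
seat side [263. 172.] 0.59 [0.5538 0.0981]
spoon_rest scene [296. 164.] 0.67 [0.4555 0.2391]
spoon_rest scene [245. 245.] 0.28 [ 0.5995 -0.1222]
spoon_rest side [224. 146.] 0.78 [0.4502 0.2261]
```

Emit:
{"method": "play_rows", "body": {"plan": [{"tx": 24,"ty": -47.4,"tz": 12,"wz": 2.85},{"tx": 24,"ty": -47.4,"tz": 12,"wz": 2.85},{"tx": 24,"ty": -47.4,"tz": 12,"wz": 2.85},{"tx": 24,"ty": -47.4,"tz": 12,"wz": 2.85},{"tx": 24,"ty": -47.4,"tz": 12,"wz": 2.85},{"tx": 24,"ty": -47.4,"tz": 12,"wz": 2.85},{"tx": 24,"ty": -47.4,"tz": 12,"wz": 2.85},{"tx": 24,"ty": -47.4,"tz": 12,"wz": 2.85}]}}

```text
validation failed for argument at $.pl...
```

Emit:
{"method": "play_rows", "body": {"plan": [{"tx": 2.0,"ty": -3.5,"tz": 1.0,"wx": 0.0,"wy": 0.0,"wz": 0.9}]}}

```text
time: 1.23
position: [0.2215, 0.665, 0.239]
tcp_rot: [0.77, 0.638, -0.001, -0.003]
ft_force: [-1.8, 0.8, 0.6]
gripper_width: 0.0854
```

```bash
python3 -c "
from h import *
s=monitor.sense();print(s['time'],s['position'],s['tcp_rot'],s['qpos'])"
```

```text
1.2333 [0.22148336 0.66499547 0.23904352] [ 0.76996338  0.63807896 -0.00104008 -0.00324637] [-1.32133979  0.55149887  0.0155824   1.66139368 -0.01833927  0.92678089
  0.0869322 ]
```

Emit:
{"method": "play_rows", "body": {"plan": [{"tx": 22,"ty": -43.9,"tz": 11,"wx": 0,"wy": 0,"wz": 1.95},{"tx": 22,"ty": -43.9,"tz": 11,"wx": 0,"wy": 0,"wz": 1.95},{"tx": 22,"ty": -43.9,"tz": 11,"wx": 0,"wy": 0,"wz": 1.95},{"tx": 22,"ty": -43.9,"tz": 11,"wx": 0,"wy": 0,"wz": 1.95},{"tx": 22,"ty": -43.9,"tz": 11,"wx": 0,"wy": 0,"wz": 1.95},{"tx": 22,"ty": -43.9,"tz": 11,"wx": 0,"wy": 0,"wz": 1.95},{"tx": 22,"ty": -43.9,"tz": 11,"wx": 0,"wy": 0,"wz": 1.95},{"tx": 22,"ty": -43.9,"tz": 11,"wx": 0,"wy": 0,"wz": 1.95}]}}

```text
time: 1.9
position: [0.3763, 0.3662, 0.3149]
tcp_rot: [0.705, 0.709, 0.0, -0.0]
ft_force: [1.9, 0.4, 0.5]
gripper_width: 0.0857
```

Emit:
{"method": "play_rows", "body": {"plan": [{"tx": 7.4,"ty": -14.7,"tz": 3.6,"wx": 0,"wy": 0,"wz": 0},{"tx": 7.4,"ty": -14.7,"tz": 3.6,"wx": 0,"wy": 0,"wz": 0},{"tx": 7.4,"ty": -14.7,"tz": 3.6,"wx": 0,"wy": 0,"wz": 0},{"tx": 7.4,"ty": -14.7,"tz": 3.6,"wx": 0,"wy": 0,"wz": 0},{"tx": 7.4,"ty": -14.7,"tz": 3.6,"wx": 0,"wy": 0,"wz": 0},{"tx": 7.4,"ty": -14.7,"tz": 3.6,"wx": 0,"wy": 0,"wz": 0}]}}

```text
time: 2.4
position: [0.4514, 0.2181, 0.3512]
tcp_rot: [0.708, 0.706, 0.001, 0.001]
ft_force: [-1.5, -0.2, 0.7]
gripper_width: 0.0857
```

Run:
```python
from h import *
s=monitor.sense();im=imaging.get_image('wrist');cv2.imwrite('pics/w1.png',im[:,:,::-1])
print(s['position'],s['qpos'])
import pickle;pickle.dump(s,open('s1.pkl','wb'))
for t,z in dict(saucer=.006,coaster=.006,seat=.006,spoon_rest=.006).items():
    for d in models.cut_out('wrist',t)[:2]:
        m=d['pixels'];(x,y),rr,a=cv2.minAreaRect(np.argwhere(m)[:,::-1].astype(np.float32))
        print(t,d['score'],np.round(d['uv']),m.sum(),(x,y),rr,a,np.round(hit('wrist',(x,y),z+.01,s),4))
    for d in models.pinpoint('wrist',t)[:2]: print('  pp',d['score'],np.round(d['uv'],1),np.round(hit('wrist',d['uv'],z,s),4))
```

```text
[0.45144876 0.21812759 0.3511768 ] [-0.64663543  0.17064611  0.12313359  1.96918488 -0.0240784   1.00097805
  1.05593441]
saucer 0.76 [316. 224.] 2914 (313.7500305175781, 222.75001525878906) (57.27564239501953, 63.639610290527344) 45.0 [0.5742 0.3273 0.016 ]
saucer 0.16 [  4. 220.] 406 (8.5, 222.0) (32.0, 17.0) 90.0 [ 0.5849 -0.3384  0.016 ]
  pp 0.6 [313.7 219.8] [0.5726 0.3291 0.006 ]
coaster 0.56 [250. 212.] 2190 (252.0, 211.5) (49.0, 54.0) 90.0 [0.5523 0.2186 0.016 ]
  pp 0.8 [249.6 211.5] [0.556  0.2144 0.006 ]
seat 0.97 [180. 208.] 1767 (184.0, 211.5) (47.0, 46.0) 90.0 [0.5525 0.1001 0.016 ]
seat 0.97 [221. 289.] 1307 (218.50001525878906, 288.0000305175781) (41.719295501708984, 38.890872955322266) 45.0 [0.7108 0.1531 0.016 ]
  pp 0.89 [184.8 208.2] [0.5499 0.0995 0.006 ]
  pp 0.85 [219.  288.2] [0.7182 0.1527 0.006 ]
spoon_rest 0.95 [264. 154.] 3972 (262.9247741699219, 151.48255920410156) (106.37541198730469, 40.829742431640625) 1.7357045412063599 [0.4491 0.2366 0.016 ]
spoon_rest 0.69 [  6. 221.] 423 (8.5, 222.0) (32.0, 17.0) 90.0 [ 0.5849 -0.3384  0.016 ]
  pp 0.88 [263.1 150.3] [0.4487 0.2373 0.006 ]
```

View pics/w1.png

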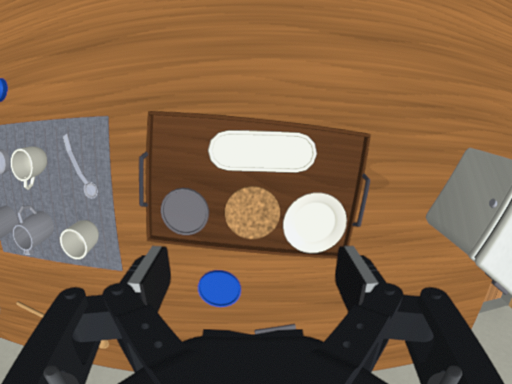

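Wrist view: saucer (315,222), coaster (252,211), grey holder (184,211), spoon rest (263,151); mat partly visible at left. I'll refine with circle fits in the world plane.

```bash
cat > fit.py <<'E'
from h import *
def mask_gc(im,m):
    g=np.full(m.shape,cv2.GC_BGD,np.uint8); k=np.ones((3,3),np.uint8); m8=m.astype(np.uint8)
    g[cv2.dilate(m8,k,iterations=8)>0]=cv2.GC_PR_BGD; g[m]=cv2.GC_PR_FGD; g[cv2.erode(m8,k,iterations=6)>0]=cv2.GC_FGD
    cv2.grabCut(im[:,:,::-1].copy(),g,None,np.zeros((1,65)),np.zeros((1,65)),4,cv2.GC_INIT_WITH_MASK)
    return (g&1).astype(bool)
def contour_world(n,m,z,s=None):
    c=max(cv2.findContours(m.astype(np.uint8),cv2.RETR_EXTERNAL,cv2.CHAIN_APPROX_NONE)[0],key=len)[:,0]
    return np.array([hit(n,p,z,s)[:2] for p in c])
def circ(P,r):
    o=least_squares(lambda q:np.hypot(*(P-q).T)-r,P.mean(0),loss='soft_l1',f_scale=.001)
    d=np.hypot(*(P-o.x).T); return o.x,np.median(d),d.std()
E
python3 - <<'E'
from fit import *
import pickle;s=pickle.load(open('s1.pkl','rb'))
im=cv2.imread('pics/w1.png')[:,:,::-1]
for t,z,r in [('saucer',.019,.057),('coaster',.012,.048),('seat',.016,.043),('spoon_rest',.0155,0)]:
    for d in models.cut_out('wrist',t)[:2]:
        for nm,m in (('net',d['pixels']),('gc',mask_gc(im,d['pixels']))):
            P=contour_world('wrist',m,z,s)
            if r: c=circ(P,r);print(t,nm,np.round(c[0],4),c[1:])
            else: print(t,nm,cv2.minAreaRect(P.astype(np.float32)))
out=cv2.resize(im[100:270,120:390,::-1],None,fx=2.9,fy=2.9,interpolation=cv2.INTER_CUBIC)
cv2.imwrite('pics/w1z.png',out)
E
```

```text
saucer net [0.575  0.3289] (np.float64(0.055696273542086935), np.float64(0.0007614760451262138))
saucer gc [0.5745 0.329 ] (np.float64(0.05651458951271473), np.float64(0.0007522020720696691))
saucer net [ 0.6148 -0.3218] (np.float64(0.055751706403711444), np.float64(0.01565507219856994))
saucer gc [ 0.5849 -0.3283] (np.float64(0.04665813041808067), np.float64(0.014605490420304604))
coaster net [0.5562 0.2182] (np.float64(0.04650690047783466), np.float64(0.0010057237351555287))
coaster gc [0.557  0.2185] (np.float64(0.047516858514502616), np.float64(0.0006704977610736379))
seat net [0.5531 0.0998] (np.float64(0.04271761337687412), np.float64(0.0010264131907305712))
seat gc [0.5537 0.0995] (np.float64(0.04240451320953679), np.float64(0.0006080775337494723))
seat net [0.7131 0.1536] (np.float64(0.04336142046426672), np.float64(0.001501322983906017))
seat gc [0.7135 0.154 ] (np.float64(0.0443491215823646), np.float64(0.0010295215288250025))
spoon_rest net ((0.44959864020347595, 0.2375108003616333), (0.17444978654384613, 0.06745310872793198), 88.7898941040039)
spoon_rest gc ((0.44868817925453186, 0.23592683672904968), (0.1777476817369461, 0.0689803883433342), 88.25760650634766)
spoon_rest net ((0.593385636806488, -0.3436926007270813), (0.06007176265120506, 0.10080425441265106), 67.87444305419922)
spoon_rest gc ((0.5877349972724915, -0.3363277018070221), (0.07058186829090118, 0.12456002086400986), 68.30393981933594)
```

Emit:
{"method": "play_rows", "body": {"plan": [{"tx": 0,"ty": -42,"tz": 0,"wx": 0,"wy": 0,"wz": 0},{"tx": 0,"ty": -42,"tz": 0,"wx": 0,"wy": 0,"wz": 0},{"tx": 0,"ty": -42,"tz": 0,"wx": 0,"wy": 0,"wz": 0},{"tx": 0,"ty": -42,"tz": 0,"wx": 0,"wy": 0,"wz": 0},{"tx": 0,"ty": -42,"tz": 0,"wx": 0,"wy": 0,"wz": 0},{"tx": 0,"ty": -42,"tz": 0,"wx": 0,"wy": 0,"wz": 0},{"tx": 0,"ty": -42,"tz": 0,"wx": 0,"wy": 0,"wz": 0},{"tx": 0,"ty": -42,"tz": 0,"wx": 0,"wy": 0,"wz": 0}]}}

```text
time: 3.72
position: [0.4493, -0.1142, 0.3505]
tcp_rot: [0.705, 0.709, 0.0, 0.0]
ft_force: [0.5, 0.2, -0.3]
gripper_width: 0.0852
```

Emit:
{"method": "play_rows", "body": {"plan": [{"tx": 0,"ty": -8.6,"tz": 0,"wx": 0,"wy": 0,"wz": 0},{"tx": 0,"ty": -8.6,"tz": 0,"wx": 0,"wy": 0,"wz": 0},{"tx": 0,"ty": -8.6,"tz": 0,"wx": 0,"wy": 0,"wz": 0},{"tx": 0,"ty": -8.6,"tz": 0,"wx": 0,"wy": 0,"wz": 0},{"tx": 0,"ty": -8.6,"tz": 0,"wx": 0,"wy": 0,"wz": 0}]}}

```text
time: 4.13
position: [0.4496, -0.1977, 0.35]
tcp_rot: [0.706, 0.709, 0.0, -0.0]
ft_force: [-0.1, 0.8, -0.1]
gripper_width: 0.0855
```

Run:
```python
from fit import *
import pickle
s=monitor.sense();im=imaging.get_image('wrist');cv2.imwrite('pics/w2.png',im[:,:,::-1])
pickle.dump(s,open('s2.pkl','wb'));print(s['time'],s['position'],s['qpos'])
for t,z,r in [('cup',.062,.031),('jug',.082,.028),('tamper',.07,.019),('spoon',.012,0),('tumbler',.066,.031),('canister',.094,.0325)]:
    for d in models.pinpoint('wrist',t)[:2]: print(t,'pp',d['score'],np.round(d['uv'],1),np.round(hit('wrist',d['uv'],.004,s),4))
    for d in models.cut_out('wrist',t)[:2]:
        print('   cut',d['score'],d['uv'],d['pixels'].sum())
cv2.imwrite('pics/w2z.png',cv2.resize(im[100:300,100:420,::-1],None,fx=2.5,fy=2.5,interpolation=cv2.INTER_CUBIC))
```

```text
4.1333 [ 0.4496479  -0.19766996  0.34997037] [-0.06824608  0.16569377  0.45396508  1.99851262 -0.08697858  0.99631955
  2.0027112 ]
cup pp 0.73 [240.4 150.9] [ 0.4471 -0.2161  0.004 ]
   cut 0.7 [242.9, 156.1] 1409
   cut 0.33 [468.2, 161.9] 1769
jug pp 0.56 [228.3 231.3] [ 0.5916 -0.2389  0.004 ]
   cut 0.85 [226.9, 239.9] 1675
   cut 0.37 [485.6, 216.6] 1181
tamper pp 0.86 [176.6  62.6] [ 0.2963 -0.3214  0.004 ]
tamper pp 0.63 [173.2 149.9] [ 0.444  -0.3303  0.004 ]
   cut 0.94 [169.6, 153.3] 1063
   cut 0.86 [172.7, 54.4] 1027
spoon pp 0.57 [307.5 163.4] [ 0.4672 -0.1029  0.004 ]
   cut 0.87 [310.0, 172.2] 640
tumbler pp 0.95 [296.9 236.8] [ 0.6025 -0.1145  0.004 ]
   cut 0.79 [301.4, 243.9] 1279
canister pp 0.97 [169.  226.3] [ 0.5836 -0.3483  0.004 ]
   cut 0.91 [158.2, 233.4] 1595
```

View pics/w2z.png

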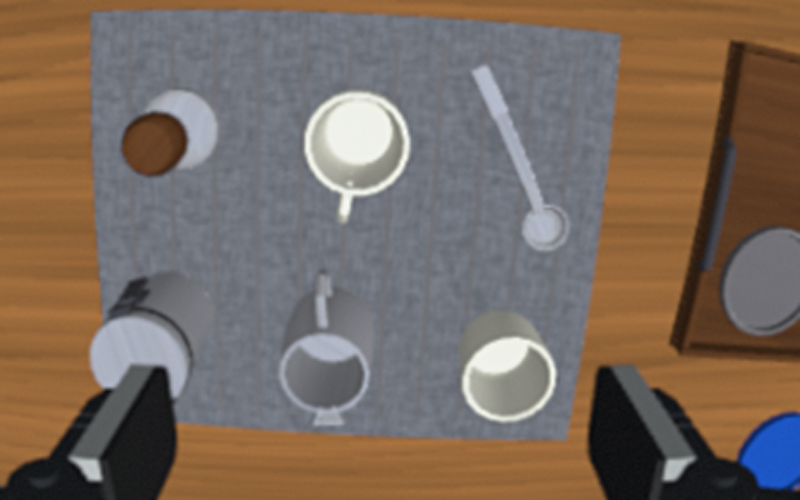

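Zoomed wrist view: cup rim centre at (357,144) with handle tip (344,215), jug rim (325,372) with handle at (323,280) and spout (330,418), tamper knob (155,143), spoon from (482,70) to (550,230); tumbler and canister in the far row.

Run:
```python
from fit import *
import pickle
s=pickle.load(open('s2.pkl','rb'));im=cv2.imread('pics/w2.png')[:,:,::-1]
U=lambda x,y:(100+x/2.5-.3,100+y/2.5-.3)
c=hit('wrist',U(357,144),.062,s);h=hit('wrist',U(344,215),.045,s);d=h-c
print('cup',c,h,'handle ang',np.degrees(np.arctan2(d[1],d[0])),np.hypot(d[0],d[1]))
c=hit('wrist',U(325,372),.082,s);h=hit('wrist',U(323,276),.065,s);sp=hit('wrist',U(330,420),.08,s)
print('jug',c,h,sp,[np.degrees(np.arctan2(*(a-c)[1::-1])) for a in(h,sp)],np.hypot(*(h-c)[:2]))
c=hit('wrist',U(155,143),.08,s);print('tamper',c)
# foot circle: visible foot contour
a=hit('wrist',U(482,70),.008,s);b=hit('wrist',U(550,230),.012,s);print('spoon',a,b,(a+b)/2,np.degrees(np.arctan2(*(b-a)[1::-1])),np.hypot(*(b-a)[:2]))
# rim fit by all contour of rim: bright threshold for cup
for t,z,r in [('cup',.062,.031),('jug',.082,.028),('canister',.094,.0325),('tumbler',.066,.031),('tamper',0,0),('spoon',.014,0)]:
    d=models.cut_out('wrist',t)[0];m=mask_gc(im,d['pixels']) 
    if t=='tamper':
        hsv=cv2.cvtColor(im,cv2.COLOR_RGB2HSV); k=d['pixels']&(im[:,:,0]>im[:,:,2].astype(int)+15)
        P=contour_world('wrist',k,.070,s);print('tamper knob',circ(P,.019)); continue
    P=contour_world('wrist',m,z,s)
    if r:
        # fit circle robustly on far (from camera nadir) side
        cam=ray('wrist',(252,100),s)[0][:2]
        c0=P.mean(0)
        for _ in range(20):
            v=P-c0; keep=(np.abs(np.hypot(*v.T)-r)<.006); c1=circ(P[keep],r); c0=c1[0]
        print(t,c1,keep.sum(),len(P))
    else:
        q=cv2.minAreaRect(P.astype(np.float32)); print('spoon',q)
```

```text
cup [ 0.44822617 -0.21075677  0.062     ] [ 0.49595116 -0.21960492  0.045     ] handle ang -10.50330615637121 0.04853827863904248
jug [ 0.58650242 -0.23086026  0.082     ] [ 0.52930562 -0.23192348  0.065     ] [ 0.62237923 -0.22878657  0.08      ] [np.float64(-178.9350645564725), np.float64(3.308038378172582)] 0.057206681245365966
tamper [ 0.44331738 -0.32763425  0.08      ]
spoon [ 0.4072317  -0.13091471  0.008     ] [ 0.51458001 -0.08052323  0.012     ] [ 0.46090585 -0.10571897  0.01      ] 25.146314084929926 0.11858735477214893
cup (array([ 0.44839198, -0.2113004 ]), np.float64(0.03045381022017656), np.float64(0.0012031291213472543)) 121 131
jug (array([ 0.56028416, -0.22695495]), np.float64(0.027535074523434965), np.float64(0.0021374072530242964)) 77 147
canister (array([ 0.56297438, -0.33734115]), np.float64(0.03273066767919419), np.float64(0.0032920045315352367)) 59 167
tumbler (array([ 0.59996686, -0.1129722 ]), np.float64(0.030544763320613795), np.float64(0.0015666098905277202)) 100 102
tamper knob (array([ 0.44541765, -0.33195114]), np.float64(0.01874830328038715), np.float64(0.0010731422207862634))
spoon ((0.46443620324134827, -0.101036436855793), (0.1347838044166565, 0.03284719958901405), 19.38775634765625)
```

Emit:
{"method": "play_rows", "body": {"plan": [{"tx": -0.15,"ty": -1.1,"tz": -23,"wx": 0,"wy": 0,"wz": -1.67},{"tx": -0.15,"ty": -1.1,"tz": -23,"wx": 0,"wy": 0,"wz": -1.67},{"tx": -0.15,"ty": -1.1,"tz": -23,"wx": 0,"wy": 0,"wz": -1.67},{"tx": -0.15,"ty": -1.1,"tz": -23,"wx": 0,"wy": 0,"wz": -1.67},{"tx": -0.15,"ty": -1.1,"tz": -23,"wx": 0,"wy": 0,"wz": -1.67},{"tx": -0.15,"ty": -1.1,"tz": -23,"wx": 0,"wy": 0,"wz": -1.67},{"tx": -0.15,"ty": -1.1,"tz": -23,"wx": 0,"wy": 0,"wz": -1.67},{"tx": -0.15,"ty": -1.1,"tz": -23,"wx": 0,"wy": 0,"wz": -1.67}]}}

```text
time: 5.75
position: [0.4477, -0.2093, 0.1195]
tcp_rot: [0.765, 0.644, -0.001, -0.001]
ft_force: [0.1, -0.1, 0.6]
gripper_width: 0.0854
```

```bash
cat > look.py <<'E'
from fit import *
import sys,pickle
k=sys.argv[1]; cams=sys.argv[2:]
s=monitor.sense();pickle.dump(s,open(f's_{k}.pkl','wb'));print(s['time'],s['position'],R.from_quat(s['tcp_rot']).as_matrix()[:,0],s['gripper_width'],s['ft_force'])
for c in cams:
    cv2.imwrite(f'pics/{c}_{k}.png',imaging.get_image(c)[:,:,::-1])
E
python3 look.py a wrist
```

```text
5.75 [ 0.44768689 -0.20928922  0.11951387] [1.69911766e-01 9.85459250e-01 2.41032322e-04] 0.08544199355714951 [ 0.07492991 -0.14826804  0.56603478]
```

View pics/wrist_a.png

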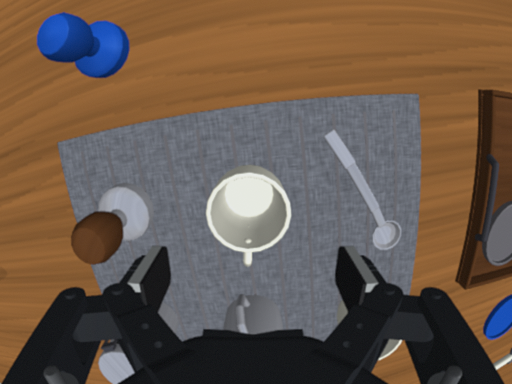

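The handle now points along tool +y at (248,258), so the jaw direction is aligned; the rim is centred near (249,210).

Run:
```python
from fit import *
import pickle
s=pickle.load(open('s_a.pkl','rb'))
for p in [(249,211),(207.5,212),(290.5,212),(249,251)]: print(hit('wrist',p,.062,s))
print(proj('wrist',[.4483,-.2113,.062],s))
```

```text
[ 0.44629345 -0.21017685  0.062     ]
[ 0.44201108 -0.23996023  0.062     ]
[ 0.45221934 -0.1807779   0.062     ]
[ 0.4780519  -0.21579898  0.062     ]
[[247.94886961 213.8331321 ]]
```

Emit:
{"method": "play_rows", "body": {"plan": [{"tx": 0,"ty": -0.1,"tz": -4,"wx": 0,"wy": 0,"wz": 0},{"tx": 0,"ty": -0.1,"tz": -7,"wx": 0,"wy": 0,"wz": 0},{"tx": 0,"ty": -0.1,"tz": -9,"wx": 0,"wy": 0,"wz": 0},{"tx": 0,"ty": -0.1,"tz": -10,"wx": 0,"wy": 0,"wz": 0},{"tx": 0,"ty": -0.1,"tz": -10,"wx": 0,"wy": 0,"wz": 0}]}}

```text
time: 6.22
position: [0.449, -0.2104, 0.0202]
tcp_rot: [0.765, 0.644, 0.0, 0.0]
ft_force: [-0.5, 0.6, -0.0]
gripper_width: 0.0858
```

Emit:
{"method": "play_rows", "body": {"plan": [{"tx": 0,"ty": 0,"tz": 0,"wx": 0,"wy": 0,"wz": 0},{"tx": 0,"ty": 0,"tz": 0,"wx": 0,"wy": 0,"wz": 0},{"tx": 0,"ty": 0,"tz": 0,"wx": 0,"wy": 0,"wz": 0},{"tx": 0,"ty": 0,"tz": 0,"wx": 0,"wy": 0,"wz": 0},{"tx": 0,"ty": 0,"tz": 0,"wx": 0,"wy": 0,"wz": 0},{"tx": 0,"ty": 0,"tz": 0,"wx": 0,"wy": 0,"wz": 0},{"tx": 0,"ty": 0,"tz": 0,"wx": 0,"wy": 0,"wz": 0},{"tx": 0,"ty": 0,"tz": 0,"wx": 0,"wy": 0,"wz": 0}], "grip": 1, "force": 35}}

```text
time: 6.88
position: [0.4497, -0.2111, 0.0221]
tcp_rot: [0.765, 0.644, 0.001, 0.002]
ft_force: [-0.5, -0.3, 5.0]
gripper_width: 0.0595
```

Emit:
{"method": "play_rows", "body": {"plan": [{"tx": 0,"ty": 0,"tz": 2,"wx": 0,"wy": 0,"wz": 0},{"tx": 0,"ty": 0,"tz": 5,"wx": 0,"wy": 0,"wz": 0},{"tx": 0,"ty": 0,"tz": 9,"wx": 0,"wy": 0,"wz": 0},{"tx": 0,"ty": 0,"tz": 13,"wx": 0,"wy": 0,"wz": 0},{"tx": 0,"ty": 0,"tz": 13,"wx": 0,"wy": 0,"wz": 0}]}}

```text
time: 7.3
position: [0.4521, -0.2123, 0.1572]
tcp_rot: [0.765, 0.644, 0.004, 0.006]
ft_force: [1.7, -0.5, -1.7]
gripper_width: 0.0597
```

```bash
python3 look.py b wrist side
```

```text
7.3 [ 0.45209143 -0.21226142  0.15724223] [ 0.16979312  0.98547752 -0.00208593] 0.05972775290141436 [ 1.66621199 -0.48798365 -1.70208352]
```

View pics/wrist_b.png

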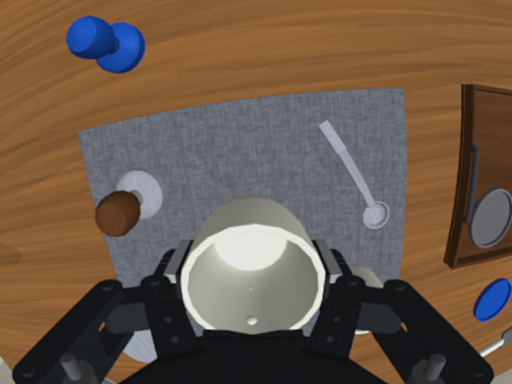

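View pics/side_b.png

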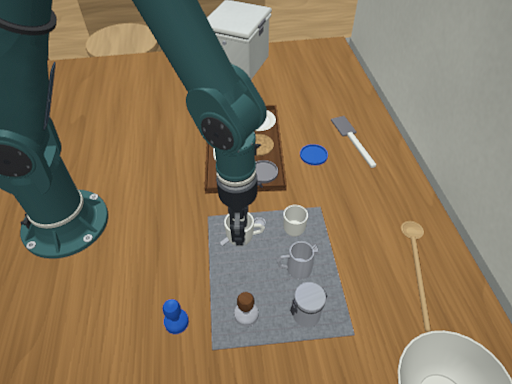

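Cup is held (rim 182–326 columns); the other things are undisturbed. I'll measure its offset in the gripper.

```bash
cat >> h.py <<'E'
def tool(uv,tz):
    ci=imaging.camera_info('wrist'); s={'position':np.zeros(3),'tcp_rot':np.array([0,0,0,1.])}
    return hit('wrist',uv,tz,s)
E
python3 - <<'E'
from h import *
im=cv2.imread('pics/wrist_b.png');cv2.imwrite('pics/bz.png',cv2.resize(im[180:350,150:360],None,fx=3.5,fy=3.5,interpolation=cv2.INTER_CUBIC))
for p in [(182,285),(326,283),(253,225)]:print(tool(p,-.041))
E
```

```text
[-0.02817626 -0.00337727 -0.041     ]
[ 0.03203433 -0.00429245 -0.041     ]
[ 0.00151819 -0.03101134 -0.041     ]
```

View pics/bz.png

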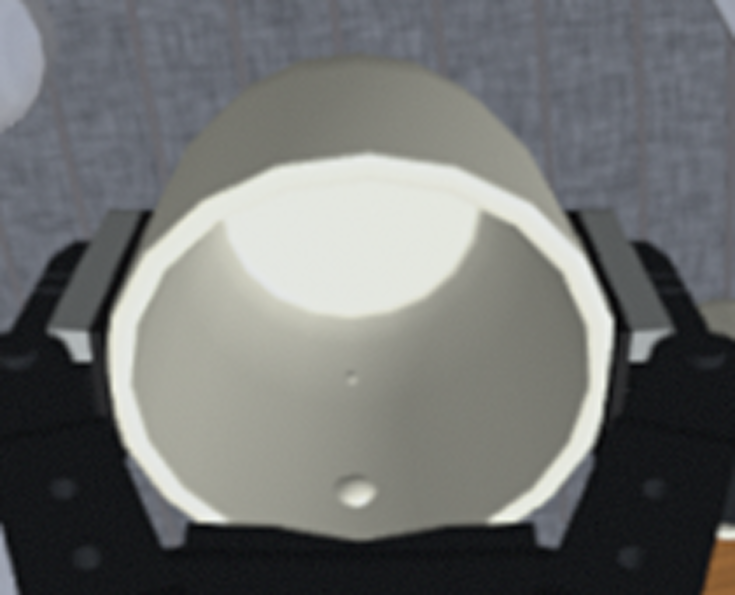

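Emit:
{"method": "play_rows", "body": {"plan": [{"tx": 12.7,"ty": 54,"tz": 0,"wx": 0,"wy": 0,"wz": 0},{"tx": 12.7,"ty": 54,"tz": 0,"wx": 0,"wy": 0,"wz": 0},{"tx": 12.7,"ty": 54,"tz": 0,"wx": 0,"wy": 0,"wz": 0},{"tx": 12.7,"ty": 54,"tz": 0,"wx": 0,"wy": 0,"wz": 0},{"tx": 12.7,"ty": 54,"tz": 0,"wx": 0,"wy": 0,"wz": 0},{"tx": 12.7,"ty": 54,"tz": 0,"wx": 0,"wy": 0,"wz": 0},{"tx": 12.7,"ty": 54,"tz": 0,"wx": 0,"wy": 0,"wz": 0},{"tx": 12.7,"ty": 54,"tz": 0,"wx": 0,"wy": 0,"wz": 0}]}}

```text
time: 8.07
position: [0.5231, 0.1163, 0.1489]
tcp_rot: [0.765, 0.645, -0.001, -0.001]
ft_force: [1.0, -0.1, -1.5]
gripper_width: 0.0597
```

Emit:
{"method": "play_rows", "body": {"plan": [{"tx": 5.1,"ty": 21.4,"tz": 0,"wx": 0,"wy": 0,"wz": 0},{"tx": 5.1,"ty": 21.4,"tz": 0,"wx": 0,"wy": 0,"wz": 0},{"tx": 5.1,"ty": 21.4,"tz": 0,"wx": 0,"wy": 0,"wz": 0},{"tx": 5.1,"ty": 21.4,"tz": 0,"wx": 0,"wy": 0,"wz": 0},{"tx": 5.1,"ty": 21.4,"tz": 0,"wx": 0,"wy": 0,"wz": 0},{"tx": 5.1,"ty": 21.4,"tz": 0,"wx": 0,"wy": 0,"wz": 0},{"tx": 5.1,"ty": 21.4,"tz": 0,"wx": 0,"wy": 0,"wz": 0},{"tx": 5.1,"ty": 21.4,"tz": 0,"wx": 0,"wy": 0,"wz": 0}]}}

```text
time: 8.73
position: [0.5739, 0.3289, 0.1483]
tcp_rot: [0.764, 0.645, -0.002, -0.0]
ft_force: [0.9, -0.9, -1.6]
gripper_width: 0.0598
```

```bash
python3 look.py c wrist side scene
```

```text
8.7333 [0.57387719 0.3288572  0.14825433] [ 0.16690069  0.98597102 -0.00230291] 0.05980311227670247 [ 0.86838285 -0.93884295 -1.55092797]
```

View pics/wrist_c.png

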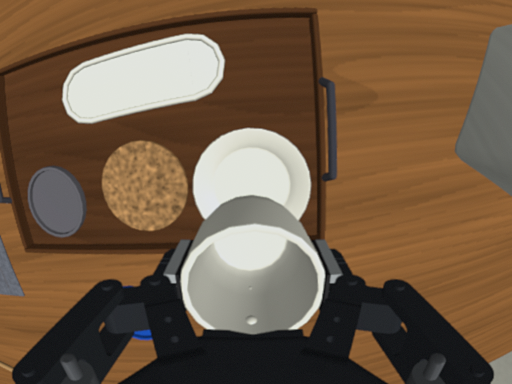

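Run:
```python
from fit import *
import pickle
s=pickle.load(open('s_c.pkl','rb'));im=cv2.imread('pics/wrist_c.png')[:,:,::-1]
def part(t,z,r):
    for d in models.cut_out('wrist',t)[:1]:
        m=mask_gc(im,d['pixels']);P=contour_world('wrist',m,z,s)
        c0=P.mean(0)
        if t=='saucer':c0=np.array([.5747,.329])
        for _ in range(20):
            k=np.abs(np.hypot(*(P-c0).T)-r)<.004;c=circ(P[k],r);c0=c[0]
        print(t,c,k.sum(),len(P))
part('saucer',.019,.057);part('coaster',.012,.048);part('seat',.016,.043)
for p in [(194,183),(311,183),(252,129)]:print(hit('wrist',p,.019,s))
d=models.cut_out('wrist','spoon_rest')[0];P=contour_world('wrist',mask_gc(im,d['pixels']),.0155,s);print(cv2.minAreaRect(P.astype(np.float32)))
```

```text
saucer (array([0.57513562, 0.32868345]), np.float64(0.0566045026528684), np.float64(0.0005062127312538205)) 235 324
coaster (array([0.55690941, 0.2184024 ]), np.float64(0.04776908911086712), np.float64(0.00040587302592886095)) 248 248
seat (array([0.55384552, 0.09897638]), np.float64(0.04227602760159328), np.float64(0.0004994713161394393)) 175 175
[0.56086243 0.2753102  0.019     ]
[0.57955949 0.38591078 0.019     ]
[0.52006155 0.33866825 0.019     ]
((0.4487628936767578, 0.23581820726394653), (0.17758342623710632, 0.06712818145751953), 88.27359008789062)
```

Emit:
{"method": "play_rows", "body": {"plan": [{"tx": 0.2,"ty": 0,"tz": -3,"wx": 0,"wy": 0,"wz": 0},{"tx": 0.2,"ty": 0,"tz": -6,"wx": 0,"wy": 0,"wz": 0},{"tx": 0.2,"ty": 0,"tz": -9,"wx": 0,"wy": 0,"wz": 0},{"tx": 0.2,"ty": 0,"tz": -10.5,"wx": 0,"wy": 0,"wz": 0},{"tx": 0.2,"ty": 0,"tz": -11.3,"wx": 0,"wy": 0,"wz": 0},{"tx": 0.2,"ty": 0,"tz": -11.4,"wx": 0,"wy": 0,"wz": 0},{"tx": 0.2,"ty": 0,"tz": -11.4,"wx": 0,"wy": 0,"wz": 0}]}}

```text
time: 9.67
position: [0.5782, 0.3282, 0.0368]
tcp_rot: [0.765, 0.644, 0.0, 0.0]
ft_force: [-0.1, -0.0, -2.7]
gripper_width: 0.0594
```

Emit:
{"method": "play_rows", "body": {"plan": [{"tx": 0,"ty": 0,"tz": -0.2,"wx": 0,"wy": 0,"wz": 0},{"tx": 0,"ty": 0,"tz": -0.3,"wx": 0,"wy": 0,"wz": 0},{"tx": 0,"ty": 0,"tz": -0.3,"wx": 0,"wy": 0,"wz": 0}]}}

```text
time: 9.92
position: [0.5782, 0.3287, 0.0343]
tcp_rot: [0.765, 0.644, 0.001, 0.0]
ft_force: [0.2, -0.3, -1.4]
gripper_width: 0.0596
```

Emit:
{"method": "play_rows", "body": {"plan": [{"tx": -0.2,"ty": 0,"tz": -0.1,"wx": 0,"wy": 0,"wz": 0},{"tx": -0.2,"ty": 0,"tz": -0.2,"wx": 0,"wy": 0,"wz": 0},{"tx": -0.2,"ty": 0,"tz": -0.3,"wx": 0,"wy": 0,"wz": 0},{"tx": -0.2,"ty": 0,"tz": -0.3,"wx": 0,"wy": 0,"wz": 0}]}}

```text
time: 10.25
position: [0.5753, 0.3283, 0.0301]
tcp_rot: [0.765, 0.645, -0.0, -0.0]
ft_force: [0.0, 0.4, -2.6]
gripper_width: 0.0598
```

Emit:
{"method": "play_rows", "body": {"plan": [{"tx": 0,"ty": 0,"tz": -0.1,"wx": 0,"wy": 0,"wz": 0},{"tx": 0,"ty": 0,"tz": -0.2,"wx": 0,"wy": 0,"wz": 0},{"tx": 0,"ty": 0,"tz": -0.2,"wx": 0,"wy": 0,"wz": 0}]}}

```text
time: 10.5
position: [0.5756, 0.3283, 0.0292]
tcp_rot: [0.765, 0.644, 0.0, -0.0]
ft_force: [-0.9, -0.8, 5.8]
gripper_width: 0.0593
```

Emit:
{"method": "play_rows", "body": {"plan": [{"tx": 0,"ty": 0,"tz": 0.1,"wx": 0,"wy": 0,"wz": 0},{"tx": 0,"ty": 0,"tz": 0.1,"wx": 0,"wy": 0,"wz": 0},{"tx": 0,"ty": 0,"tz": 0.1,"wx": 0,"wy": 0,"wz": 0},{"tx": 0,"ty": 0,"tz": 0.1,"wx": 0,"wy": 0,"wz": 0},{"tx": 0,"ty": 0,"tz": 0.1,"wx": 0,"wy": 0,"wz": 0}], "grip": -0.8}}

```text
time: 10.92
position: [0.5755, 0.3283, 0.029]
tcp_rot: [0.765, 0.644, -0.0, 0.0]
ft_force: [0.5, 0.0, -0.9]
gripper_width: 0.0769
```

Emit:
{"method": "play_rows", "body": {"plan": [{"tx": 0,"ty": 0,"tz": 1,"wx": 0,"wy": 0,"wz": 0},{"tx": 0,"ty": 0,"tz": 3,"wx": 0,"wy": 0,"wz": 0},{"tx": 0,"ty": 0,"tz": 6,"wx": 0,"wy": 0,"wz": 0},{"tx": 0,"ty": 0,"tz": 10,"wx": 0,"wy": 0,"wz": 0},{"tx": 0,"ty": 0,"tz": 14,"wx": 0,"wy": 0,"wz": 0},{"tx": 0,"ty": 0,"tz": 14,"wx": 0,"wy": 0,"wz": 0}]}}

```text
time: 11.42
position: [0.581, 0.3299, 0.1781]
tcp_rot: [0.765, 0.644, 0.007, 0.001]
ft_force: [1.1, 0.6, 0.7]
gripper_width: 0.077
```

```bash
python3 look.py d wrist side scene
python3 - <<'E'
import cv2,numpy as np
a=cv2.imread('pics/side_d.png')[60:220,160:330];b=cv2.imread('pics/scene_d.png')[90:250,230:400]
c=cv2.imread('pics/wrist_d.png')
cv2.imwrite('pics/d.png',np.hstack([cv2.resize(c,(430,322)),cv2.resize(b,(342,322),interpolation=2)]))
E
```

```text
11.4167 [0.5810268  0.3299243  0.17811912] [0.17008456 0.98538302 0.00956778] 0.07700752978445571 [1.09321577 0.63466332 0.72694091]
```

View pics/d.png

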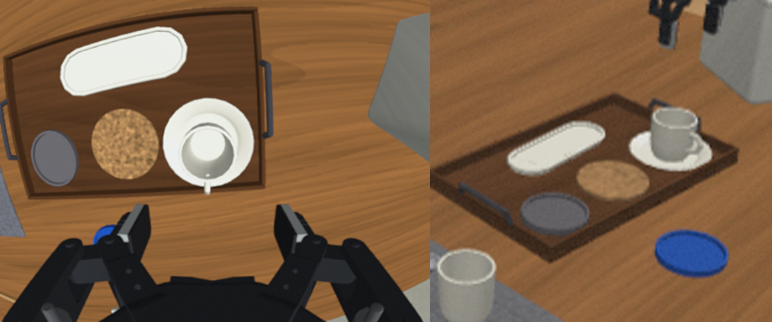

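Cup stands on the saucer (wrist rim about (208,150) in the shrunk view). Measuring centring.

Run:
```python
from fit import *
import pickle
s=pickle.load(open('s_d.pkl','rb'));im=cv2.imread('pics/wrist_d.png')
cv2.imwrite('pics/dz.png',cv2.resize(im[100:250,180:320],None,fx=4,fy=4,interpolation=2))
for c,z,r,col in [((.575,.3287),.019,.057,(0,0,255)),((.575,.3287),.069,.031,(0,255,0)),((.575,.3287),.011,.037,(255,0,0))]:
    t=np.linspace(0,6.28,200);p=proj('wrist',np.c_[c[0]+r*np.cos(t),c[1]+r*np.sin(t),0*t+z],s)
    q=((p-[180,100])*4).astype(int)
    o=cv2.imread('pics/dz.png');cv2.polylines(o,[q],1,col,1);cv2.imwrite('pics/dz.png',o)
```

```text
(no output)
```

View pics/dz.png

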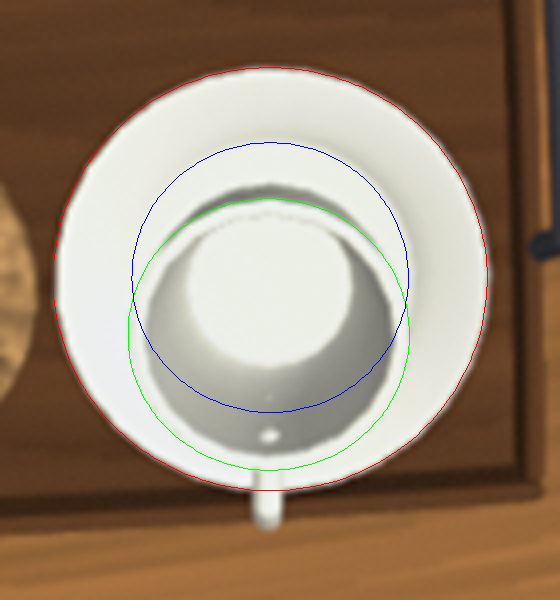

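Emit:
{"method": "play_rows", "body": {"plan": [{"tx": -3,"ty": -56,"tz": 3,"wx": 0,"wy": 0,"wz": 1.8},{"tx": -3,"ty": -56,"tz": 3,"wx": 0,"wy": 0,"wz": 1.8},{"tx": -3,"ty": -56,"tz": 3,"wx": 0,"wy": 0,"wz": 1.8},{"tx": -3,"ty": -56,"tz": 3,"wx": 0,"wy": 0,"wz": 1.8},{"tx": -3,"ty": -56,"tz": 3,"wx": 0,"wy": 0,"wz": 1.8},{"tx": -3,"ty": -56,"tz": 3,"wx": 0,"wy": 0,"wz": 1.8},{"tx": -3,"ty": -56,"tz": 3,"wx": 0,"wy": 0,"wz": 1.8},{"tx": -3,"ty": -56,"tz": 3,"wx": 0,"wy": 0,"wz": 1.8}], "grip": -1}}

```text
time: 12.23
position: [0.5558, -0.0058, 0.1856]
tcp_rot: [0.7, 0.714, -0.001, -0.001]
ft_force: [0.0, -0.1, -0.5]
gripper_width: 0.0855
```

Emit:
{"method": "play_rows", "body": {"plan": [{"tx": -1.2,"ty": -22.8,"tz": 1.2,"wx": 0,"wy": 0,"wz": 0},{"tx": -1.2,"ty": -22.8,"tz": 1.2,"wx": 0,"wy": 0,"wz": 0},{"tx": -1.2,"ty": -22.8,"tz": 1.2,"wx": 0,"wy": 0,"wz": 0},{"tx": -1.2,"ty": -22.8,"tz": 1.2,"wx": 0,"wy": 0,"wz": 0},{"tx": -1.2,"ty": -22.8,"tz": 1.2,"wx": 0,"wy": 0,"wz": 0},{"tx": -1.2,"ty": -22.8,"tz": 1.2,"wx": 0,"wy": 0,"wz": 0},{"tx": -1.2,"ty": -22.8,"tz": 1.2,"wx": 0,"wy": 0,"wz": 0}]}}

```text
time: 12.82
position: [0.5431, -0.2395, 0.1984]
tcp_rot: [0.704, 0.71, -0.002, 0.001]
ft_force: [-0.7, -0.2, 0.1]
gripper_width: 0.0857
```

```bash
python3 look.py e wrist; python3 -c "
import cv2
cv2.imwrite('pics/ez.png',cv2.resize(cv2.imread('pics/wrist_e.png')[100:340,110:390],None,fx=2.5,fy=2.5,interpolation=2))"
```

```text
12.8167 [ 0.54312052 -0.23950714  0.19836036] [-0.00824402  0.99995778 -0.00405959] 0.08567355979367944 [-0.71765348 -0.15687842  0.07349665]
```

View pics/ez.png

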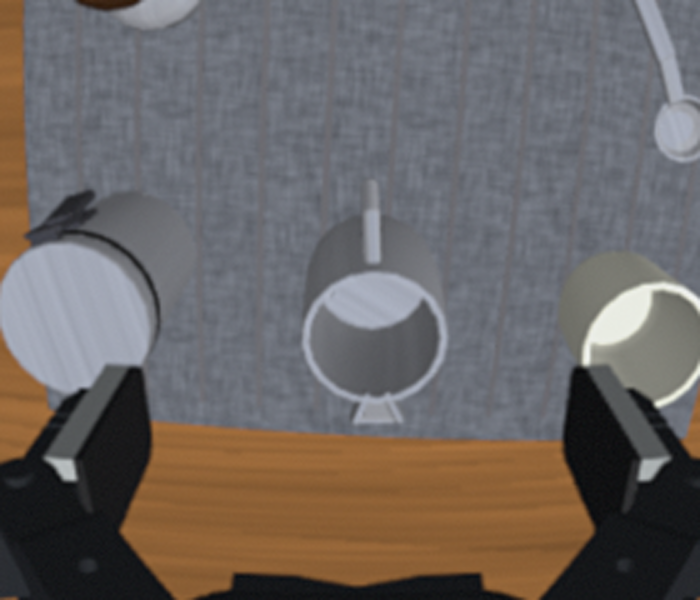

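Jug rim centre is at (375,336), handle (372,200), spout (378,410) in the zoom, so it is nearly aligned with tool y.

Run:
```python
from fit import *
import pickle
s=pickle.load(open('s_e.pkl','rb'))
U=lambda x,y:(110+x/2.5-.3,100+y/2.5-.3)
for p in [(303,335),(447,335),(375,272),(375,400)]: print(hit('wrist',U(*p),.082,s))
print('h',hit('wrist',U(372,182),.06,s),'sp',hit('wrist',U(378,422),.08,s))
# foot: body sides
for p in [(308,280),(441,280)]:print(hit('wrist',U(*p),.03,s))
```

```text
[ 0.58656821 -0.25907166  0.082     ]
[ 0.58616487 -0.20386902  0.082     ]
[ 0.56072373 -0.23194683  0.082     ]
[ 0.61469313 -0.23102812  0.082     ]
h [ 0.5314999  -0.23310332  0.06      ] sp [ 0.62612277 -0.22956144  0.08      ]
[ 0.58292567 -0.26049181  0.03      ]
[ 0.58242726 -0.20100939  0.03      ]
```

Emit:
{"method": "play_rows", "body": {"plan": [{"tx": 4.4,"ty": 0.7,"tz": -3,"wx": 0,"wy": 0,"wz": 0.27},{"tx": 4.4,"ty": 0.7,"tz": -6,"wx": 0,"wy": 0,"wz": 0.27},{"tx": 4.4,"ty": 0.7,"tz": -8.5,"wx": 0,"wy": 0,"wz": 0.27},{"tx": 4.4,"ty": 0.7,"tz": -8.5,"wx": 0,"wy": 0,"wz": 0.27},{"tx": 4.4,"ty": 0.7,"tz": -8.5,"wx": 0,"wy": 0,"wz": 0.27},{"tx": 4.4,"ty": 0.7,"tz": -8.5,"wx": 0,"wy": 0,"wz": 0.27}]}}

```text
time: 13.37
position: [0.5895, -0.2246, 0.1144]
tcp_rot: [0.69, 0.724, -0.0, -0.0]
ft_force: [-0.3, 0.1, 0.8]
gripper_width: 0.0853
```

Emit:
{"method": "play_rows", "body": {"plan": [{"tx": -0.2,"ty": -0.65,"tz": 0,"wx": 0,"wy": 0,"wz": 0},{"tx": -0.2,"ty": -0.65,"tz": -3,"wx": 0,"wy": 0,"wz": 0},{"tx": -0.2,"ty": -0.65,"tz": -6,"wx": 0,"wy": 0,"wz": 0},{"tx": -0.2,"ty": -0.65,"tz": -8,"wx": 0,"wy": 0,"wz": 0},{"tx": -0.2,"ty": -0.65,"tz": -9,"wx": 0,"wy": 0,"wz": 0},{"tx": -0.2,"ty": -0.65,"tz": -9,"wx": 0,"wy": 0,"wz": 0},{"tx": -0.2,"ty": -0.65,"tz": -9,"wx": 0,"wy": 0,"wz": 0}]}}

```text
time: 13.95
position: [0.5882, -0.2325, 0.0251]
tcp_rot: [0.691, 0.723, 0.0, 0.001]
ft_force: [0.9, -0.7, -0.1]
gripper_width: 0.0854
```

Emit:
{"method": "play_rows", "body": {"plan": [{"tx": 0,"ty": 0,"tz": 0,"wx": 0,"wy": 0,"wz": 0},{"tx": 0,"ty": 0,"tz": 0,"wx": 0,"wy": 0,"wz": 0},{"tx": 0,"ty": 0,"tz": 0,"wx": 0,"wy": 0,"wz": 0},{"tx": 0,"ty": 0,"tz": 0,"wx": 0,"wy": 0,"wz": 0},{"tx": 0,"ty": 0,"tz": 0,"wx": 0,"wy": 0,"wz": 0},{"tx": 0,"ty": 0,"tz": 0,"wx": 0,"wy": 0,"wz": 0},{"tx": 0,"ty": 0,"tz": 0,"wx": 0,"wy": 0,"wz": 0},{"tx": 0,"ty": 0,"tz": 0,"wx": 0,"wy": 0,"wz": 0}], "grip": 1, "force": 35}}

```text
time: 14.62
position: [0.5889, -0.2324, 0.0261]
tcp_rot: [0.69, 0.723, 0.001, 0.002]
ft_force: [0.1, -0.1, 5.9]
gripper_width: 0.0578
```

Emit:
{"method": "play_rows", "body": {"plan": [{"tx": 0,"ty": 0,"tz": 1,"wx": 0,"wy": 0,"wz": 0},{"tx": 0,"ty": 0,"tz": 3,"wx": 0,"wy": 0,"wz": 0},{"tx": 0,"ty": 0,"tz": 6,"wx": 0,"wy": 0,"wz": 0},{"tx": 0,"ty": 0,"tz": 10,"wx": 0,"wy": 0,"wz": 0},{"tx": 0,"ty": 0,"tz": 13,"wx": 0,"wy": 0,"wz": 0},{"tx": 0,"ty": 0,"tz": 15,"wx": 0,"wy": 0,"wz": 0},{"tx": 0,"ty": 0,"tz": 15,"wx": 0,"wy": 0,"wz": 0}]}}

```text
time: 15.2
position: [0.5906, -0.2332, 0.1799]
tcp_rot: [0.691, 0.723, 0.002, 0.005]
ft_force: [0.5, -0.7, -0.5]
gripper_width: 0.058
```

```bash
python3 look.py f wrist side
```

```text
15.2 [ 0.59059002 -0.23316466  0.17988219] [-0.0462527   0.99892323 -0.00361541] 0.05796608756402419 [ 0.48366334 -0.65013482 -0.54890028]
```

View pics/wrist_f.png

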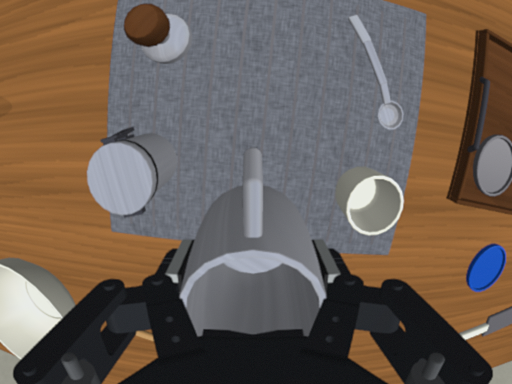

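Emit:
{"method": "play_rows", "body": {"plan": [{"tx": -3,"ty": 45.1,"tz": 0,"wx": 0,"wy": 0,"wz": 0},{"tx": -3,"ty": 45.1,"tz": 0,"wx": 0,"wy": 0,"wz": 0},{"tx": -3,"ty": 45.1,"tz": 0,"wx": 0,"wy": 0,"wz": 0},{"tx": -3,"ty": 45.1,"tz": 0,"wx": 0,"wy": 0,"wz": 0},{"tx": -3,"ty": 45.1,"tz": 0,"wx": 0,"wy": 0,"wz": 0},{"tx": -3,"ty": 45.1,"tz": 0,"wx": 0,"wy": 0,"wz": 0},{"tx": -3,"ty": 45.1,"tz": 0,"wx": 0,"wy": 0,"wz": 0},{"tx": -3,"ty": 45.1,"tz": 0,"wx": 0,"wy": 0,"wz": 0}]}}

```text
time: 15.97
position: [0.5633, 0.1029, 0.172]
tcp_rot: [0.69, 0.723, -0.002, -0.001]
ft_force: [1.2, 0.2, -1.7]
gripper_width: 0.058
```

Emit:
{"method": "play_rows", "body": {"plan": [{"tx": -0.8,"ty": 11.8,"tz": 0,"wx": 0,"wy": 0,"wz": 0},{"tx": -0.8,"ty": 11.8,"tz": 0,"wx": 0,"wy": 0,"wz": 0},{"tx": -0.8,"ty": 11.8,"tz": 0,"wx": 0,"wy": 0,"wz": 0},{"tx": -0.8,"ty": 11.8,"tz": 0,"wx": 0,"wy": 0,"wz": 0},{"tx": -0.8,"ty": 11.8,"tz": 0,"wx": 0,"wy": 0,"wz": 0},{"tx": -0.8,"ty": 11.8,"tz": 0,"wx": 0,"wy": 0,"wz": 0}]}}

```text
time: 16.47
position: [0.5561, 0.2183, 0.1723]
tcp_rot: [0.69, 0.724, -0.002, -0.0]
ft_force: [0.2, 0.3, -3.5]
gripper_width: 0.058
```

Emit:
{"method": "play_rows", "body": {"plan": [{"tx": 0.1,"ty": 0,"tz": -3,"wx": 0,"wy": 0,"wz": 0},{"tx": 0.1,"ty": 0,"tz": -6.5,"wx": 0,"wy": 0,"wz": 0},{"tx": 0.1,"ty": 0,"tz": -10,"wx": 0,"wy": 0,"wz": 0},{"tx": 0.1,"ty": 0,"tz": -12,"wx": 0,"wy": 0,"wz": 0},{"tx": 0.1,"ty": 0,"tz": -13,"wx": 0,"wy": 0,"wz": 0},{"tx": 0.1,"ty": 0,"tz": -13.2,"wx": 0,"wy": 0,"wz": 0},{"tx": 0.1,"ty": 0,"tz": -13.2,"wx": 0,"wy": 0,"wz": 0},{"tx": 0.1,"ty": 0,"tz": -13.2,"wx": 0,"wy": 0,"wz": 0}]}}

```text
time: 17.13
position: [0.5598, 0.2184, 0.0431]
tcp_rot: [0.691, 0.723, 0.001, 0.001]
ft_force: [-0.5, -0.7, -0.2]
gripper_width: 0.058
```

```bash
python3 look.py g wrist scene
```

```text
17.1333 [0.55982034 0.21835005 0.04312904] [-4.51876546e-02  9.98978490e-01  2.31034861e-04] 0.05802928972729355 [-0.53890063 -0.70648738 -0.24773101]
```

View pics/wrist_g.png

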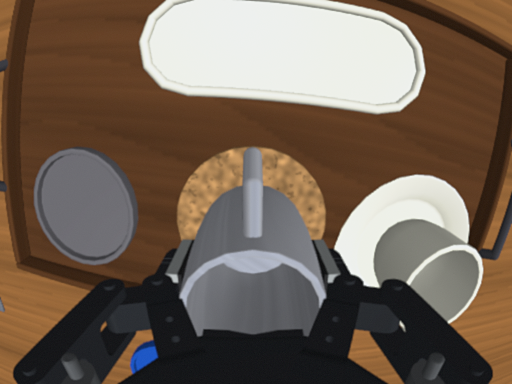

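Jug hovers centred over the coaster (178–326 columns), with clearance to the cup. Lowering to contact.

Emit:
{"method": "play_rows", "body": {"plan": [{"tx": -0.2,"ty": 0,"tz": -0.3,"wx": 0,"wy": 0,"wz": 0},{"tx": -0.2,"ty": 0,"tz": -0.5,"wx": 0,"wy": 0,"wz": 0},{"tx": -0.2,"ty": 0,"tz": -0.6,"wx": 0,"wy": 0,"wz": 0},{"tx": -0.2,"ty": 0,"tz": -0.6,"wx": 0,"wy": 0,"wz": 0}]}}

```text
time: 17.57
position: [0.5563, 0.2192, 0.036]
tcp_rot: [0.69, 0.724, 0.0, -0.0]
ft_force: [0.5, -0.2, -2.0]
gripper_width: 0.0582
```

Emit:
{"method": "play_rows", "body": {"plan": [{"tx": 0,"ty": 0,"tz": -0.1,"wx": 0,"wy": 0,"wz": 0},{"tx": 0,"ty": 0,"tz": -0.2,"wx": 0,"wy": 0,"wz": 0},{"tx": 0,"ty": 0,"tz": -0.3,"wx": 0,"wy": 0,"wz": 0},{"tx": 0,"ty": 0,"tz": -0.3,"wx": 0,"wy": 0,"wz": 0}]}}

```text
time: 17.9
position: [0.5566, 0.2191, 0.0341]
tcp_rot: [0.69, 0.723, 0.0, -0.0]
ft_force: [-2.9, -0.7, 8.8]
gripper_width: 0.0578
```

Emit:
{"method": "play_rows", "body": {"plan": [{"tx": 0,"ty": 0,"tz": 0.1,"wx": 0,"wy": 0,"wz": 0},{"tx": 0,"ty": 0,"tz": 0.1,"wx": 0,"wy": 0,"wz": 0},{"tx": 0,"ty": 0,"tz": 0.1,"wx": 0,"wy": 0,"wz": 0},{"tx": 0,"ty": 0,"tz": 0.1,"wx": 0,"wy": 0,"wz": 0},{"tx": 0,"ty": 0,"tz": 0.1,"wx": 0,"wy": 0,"wz": 0}], "grip": -0.85}}

```text
time: 18.32
position: [0.5566, 0.219, 0.0338]
tcp_rot: [0.69, 0.723, -0.0, 0.0]
ft_force: [0.6, 0.1, -0.4]
gripper_width: 0.079
```

Emit:
{"method": "play_rows", "body": {"plan": [{"tx": 0,"ty": 0,"tz": 1,"wx": 0,"wy": 0,"wz": 0},{"tx": 0,"ty": 0,"tz": 3,"wx": 0,"wy": 0,"wz": 0},{"tx": 0,"ty": 0,"tz": 6,"wx": 0,"wy": 0,"wz": 0},{"tx": 0,"ty": 0,"tz": 10,"wx": 0,"wy": 0,"wz": 0},{"tx": 0,"ty": 0,"tz": 14,"wx": 0,"wy": 0,"wz": 0},{"tx": 0,"ty": 0,"tz": 18,"wx": 0,"wy": 0,"wz": 0},{"tx": 0,"ty": 0,"tz": 18,"wx": 0,"wy": 0,"wz": 0}]}}

```text
time: 18.9
position: [0.5618, 0.2199, 0.2225]
tcp_rot: [0.691, 0.723, 0.007, 0.003]
ft_force: [0.9, 0.3, 0.3]
gripper_width: 0.0792
```

```bash
python3 look.py i wrist scene side;  python3 - <<'E'
from fit import *
import pickle
s=pickle.load(open('s_i.pkl','rb'));im=cv2.imread('pics/wrist_i.png')
o=cv2.resize(im[60:300,120:400],None,fx=2.5,fy=2.5,interpolation=2)
for c,z,r,col in [((.557,.2184),.012,.048,(0,0,255)),((.557,.2184),.09,.028,(0,255,0)),((.575,.3287),.019,.057,(255,0,0)),((.575,.3287),.069,.031,(255,0,255))]:
    t=np.linspace(0,6.28,200);p=proj('wrist',np.c_[c[0]+r*np.cos(t),c[1]+r*np.sin(t),0*t+z],s)
    cv2.polylines(o,[((p-[120,60])*2.5).astype(int)],1,col,1)
cv2.imwrite('pics/iz.png',o)
E
```

```text
18.9 [0.5618404  0.21992688 0.22252571] [-0.04567307  0.99894007  0.00571905] 0.07919670909190862 [0.89034408 0.2654816  0.3023156 ]
```

View pics/iz.png

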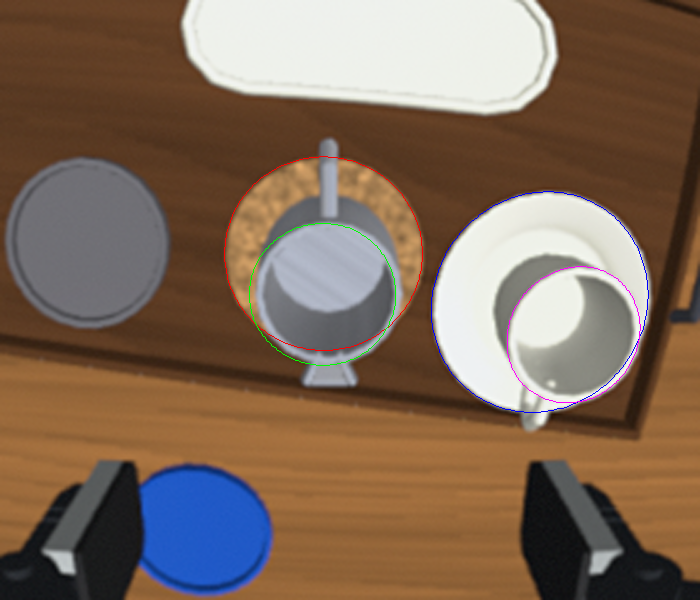

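Emit:
{"method": "play_rows", "body": {"plan": [{"tx": -13.5,"ty": -55,"tz": -1.5,"wx": 0,"wy": 0,"wz": -0.45},{"tx": -13.5,"ty": -55,"tz": -1.5,"wx": 0,"wy": 0,"wz": -0.45},{"tx": -13.5,"ty": -55,"tz": -1.5,"wx": 0,"wy": 0,"wz": -0.45},{"tx": -13.5,"ty": -55,"tz": -1.5,"wx": 0,"wy": 0,"wz": -0.45},{"tx": -13.5,"ty": -55,"tz": -1.5,"wx": 0,"wy": 0,"wz": -0.45},{"tx": -13.5,"ty": -55,"tz": -1.5,"wx": 0,"wy": 0,"wz": -0.45},{"tx": -13.5,"ty": -55,"tz": -1.5,"wx": 0,"wy": 0,"wz": -0.45},{"tx": -13.5,"ty": -55,"tz": -1.5,"wx": 0,"wy": 0,"wz": -0.45}]}}

```text
time: 19.72
position: [0.4747, -0.1059, 0.2035]
tcp_rot: [0.707, 0.707, -0.001, -0.002]
ft_force: [0.2, -1.4, 0.4]
gripper_width: 0.0791
```

Emit:
{"method": "play_rows", "body": {"plan": [{"tx": -5.5,"ty": -22.5,"tz": -0.5,"wx": 0,"wy": 0,"wz": 0},{"tx": -5.5,"ty": -22.5,"tz": -0.5,"wx": 0,"wy": 0,"wz": 0},{"tx": -5.5,"ty": -22.5,"tz": -0.5,"wx": 0,"wy": 0,"wz": 0},{"tx": -5.5,"ty": -22.5,"tz": -0.5,"wx": 0,"wy": 0,"wz": 0},{"tx": -5.5,"ty": -22.5,"tz": -0.5,"wx": 0,"wy": 0,"wz": 0},{"tx": -5.5,"ty": -22.5,"tz": -0.5,"wx": 0,"wy": 0,"wz": 0},{"tx": -5.5,"ty": -22.5,"tz": -0.5,"wx": 0,"wy": 0,"wz": 0},{"tx": -5.5,"ty": -22.5,"tz": -0.5,"wx": 0,"wy": 0,"wz": 0}]}}

```text
time: 20.38
position: [0.4201, -0.3304, 0.1986]
tcp_rot: [0.709, 0.705, -0.001, -0.002]
ft_force: [-0.0, 1.0, -0.1]
gripper_width: 0.0789
```

```bash
python3 look.py j wrist; python3 -c "
import cv2
cv2.imwrite('pics/jz.png',cv2.resize(cv2.imread('pics/wrist_j.png')[80:320,110:390],None,fx=2.5,fy=2.5,interpolation=2))"
```

```text
20.3833 [ 0.42010331 -0.33038232  0.19856199] [0.00468496 0.99998789 0.00150775] 0.07885726027423207 [-0.01447207  1.04374482 -0.12946792]
```

View pics/jz.png

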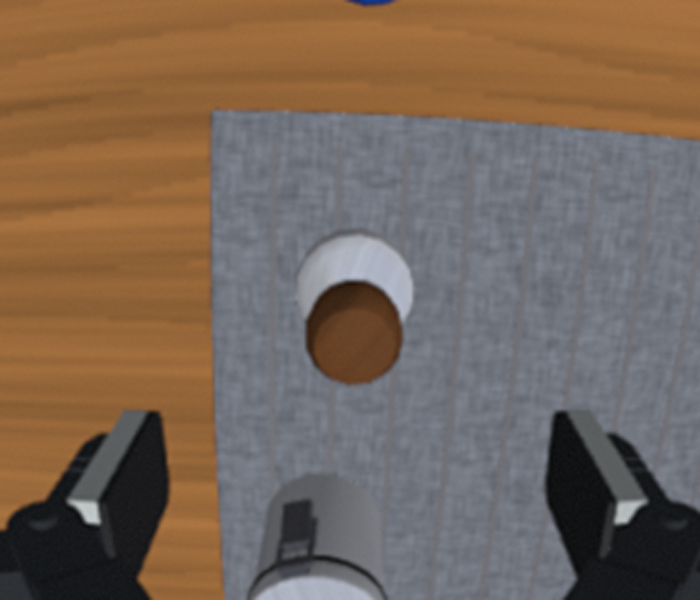

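Tamper's knob is at (354,332) and foot at (355,~290) in the zoom.

Run:
```python
from fit import *
import pickle
s=pickle.load(open('s_j.pkl','rb'))
U=lambda x,y:(110+x/2.5-.3,80+y/2.5-.3)
for p,z in [((306,330),.07),((402,330),.07),((354,332),.07),((355,232),.020),((297,285),.02),((413,285),.02)]: print(p,hit('wrist',U(*p),z,s))
```

```text
(306, 330) [ 0.44499883 -0.34891909  0.07      ]
(402, 330) [ 0.44520578 -0.31153203  0.07      ]
(354, 332) [ 0.44590762 -0.33022845  0.07      ]
(355, 232) [ 0.41698917 -0.32969467  0.02      ]
(297, 285) [ 0.44130157 -0.35607577  0.02      ]
(413, 285) [ 0.44159314 -0.30358897  0.02      ]
```

Emit:
{"method": "play_rows", "body": {"plan": [{"tx": 2.4,"ty": -0.1,"tz": -2,"wx": 0,"wy": 0,"wz": 0},{"tx": 2.4,"ty": -0.1,"tz": -5,"wx": 0,"wy": 0,"wz": 0},{"tx": 2.4,"ty": -0.1,"tz": -7,"wx": 0,"wy": 0,"wz": 0},{"tx": 2.4,"ty": -0.1,"tz": -8,"wx": 0,"wy": 0,"wz": 0},{"tx": 2.4,"ty": -0.1,"tz": -8,"wx": 0,"wy": 0,"wz": 0},{"tx": 2.4,"ty": -0.1,"tz": -8,"wx": 0,"wy": 0,"wz": 0}]}}

```text
time: 20.93
position: [0.4461, -0.3293, 0.1198]
tcp_rot: [0.707, 0.707, 0.0, -0.001]
ft_force: [-0.1, 0.1, 0.5]
gripper_width: 0.079
```

Emit:
{"method": "play_rows", "body": {"plan": [{"tx": -0.1,"ty": -0.15,"tz": -3,"wx": 0,"wy": 0,"wz": 0},{"tx": -0.1,"ty": -0.15,"tz": -5.5,"wx": 0,"wy": 0,"wz": 0},{"tx": -0.1,"ty": -0.15,"tz": -7,"wx": 0,"wy": 0,"wz": 0},{"tx": -0.1,"ty": -0.15,"tz": -7.3,"wx": 0,"wy": 0,"wz": 0},{"tx": -0.1,"ty": -0.15,"tz": -7.3,"wx": 0,"wy": 0,"wz": 0},{"tx": -0.1,"ty": -0.15,"tz": -7.3,"wx": 0,"wy": 0,"wz": 0}]}}

```text
time: 21.43
position: [0.446, -0.3327, 0.0485]
tcp_rot: [0.707, 0.707, 0.0, 0.001]
ft_force: [0.0, -0.2, 0.9]
gripper_width: 0.079
```

Emit:
{"method": "play_rows", "body": {"plan": [{"tx": 0,"ty": 0,"tz": 0,"wx": 0,"wy": 0,"wz": 0},{"tx": 0,"ty": 0,"tz": 0,"wx": 0,"wy": 0,"wz": 0},{"tx": 0,"ty": 0,"tz": 0,"wx": 0,"wy": 0,"wz": 0},{"tx": 0,"ty": 0,"tz": 0,"wx": 0,"wy": 0,"wz": 0},{"tx": 0,"ty": 0,"tz": 0,"wx": 0,"wy": 0,"wz": 0},{"tx": 0,"ty": 0,"tz": 0,"wx": 0,"wy": 0,"wz": 0},{"tx": 0,"ty": 0,"tz": 0,"wx": 0,"wy": 0,"wz": 0},{"tx": 0,"ty": 0,"tz": 0,"wx": 0,"wy": 0,"wz": 0}], "grip": 1, "force": 60}}

```text
time: 22.1
position: [0.4457, -0.3322, 0.0483]
tcp_rot: [0.707, 0.707, 0.0, 0.001]
ft_force: [-1.2, 1.1, 5.8]
gripper_width: 0.0361
```

Emit:
{"method": "play_rows", "body": {"plan": [{"tx": 0,"ty": 0,"tz": 1,"wx": 0,"wy": 0,"wz": 0},{"tx": 0,"ty": 0,"tz": 2,"wx": 0,"wy": 0,"wz": 0},{"tx": 0,"ty": 0,"tz": 4,"wx": 0,"wy": 0,"wz": 0},{"tx": 0,"ty": 0,"tz": 7,"wx": 0,"wy": 0,"wz": 0},{"tx": 0,"ty": 0,"tz": 10,"wx": 0,"wy": 0,"wz": 0},{"tx": 0,"ty": 0,"tz": 10,"wx": 0,"wy": 0,"wz": 0},{"tx": 0,"ty": 0,"tz": 10,"wx": 0,"wy": 0,"wz": 0}]}}

```text
time: 22.68
position: [0.446, -0.3327, 0.149]
tcp_rot: [0.707, 0.707, 0.0, 0.002]
ft_force: [-0.2, -0.1, -4.2]
gripper_width: 0.0357
```

```bash
python3 look.py k wrist side;python3 - <<'E'
import cv2,numpy as np
a=cv2.imread('pics/side_k.png')[180:350,180:350];c=cv2.imread('pics/wrist_k.png')
cv2.imwrite('pics/k.png',np.hstack([cv2.resize(c,(430,322)),cv2.resize(a,(322,322),interpolation=2)]))
E
```

```text
22.6833 [ 0.44602282 -0.33266231  0.14904345] [ 4.36005540e-04  9.99997702e-01 -2.09925988e-03] 0.035685248281632345 [-0.21241262 -0.11703696 -4.19737863]
```

View pics/k.png

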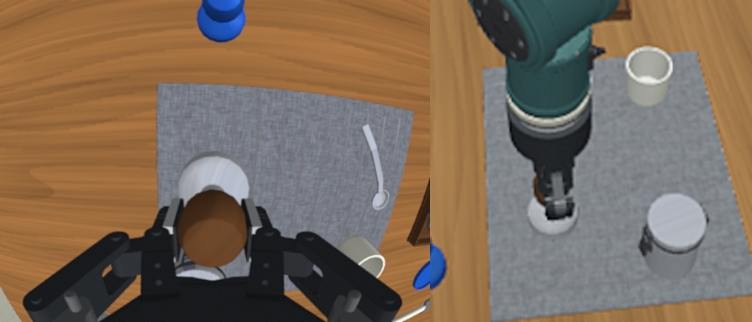

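Run:
```python
from fit import *
im=cv2.imread('pics/wrist_k.png');cv2.imwrite('pics/kz.png',cv2.resize(im[150:340,170:340],None,fx=3.5,fy=3.5,interpolation=2))
for p in [(213,225),(296.5,225),(255,179)]:print(tool(p,.028))
```

```text
[-0.02357407 -0.00210835  0.028     ]
[ 0.02880396 -0.00205457  0.028     ]
[ 0.00266958 -0.03162763  0.028     ]
```

View pics/kz.png

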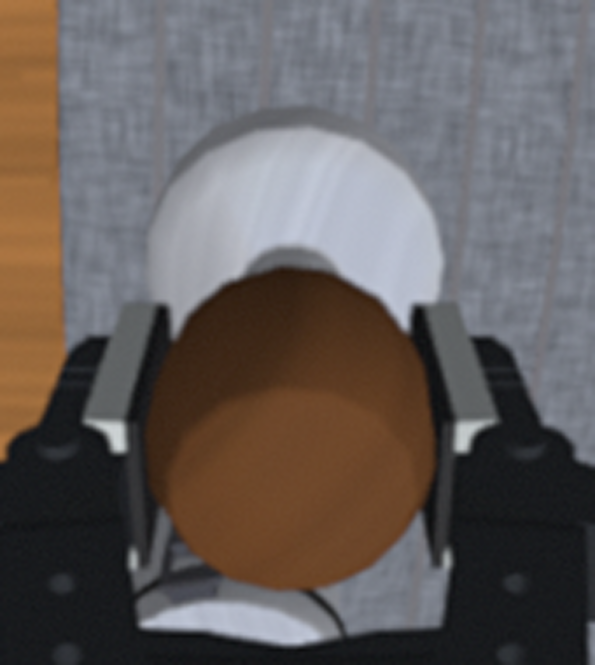

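Emit:
{"method": "play_rows", "body": {"plan": [{"tx": 10.9,"ty": 43,"tz": 0,"wx": 0,"wy": 0,"wz": 0},{"tx": 10.9,"ty": 43,"tz": 0,"wx": 0,"wy": 0,"wz": 0},{"tx": 10.9,"ty": 43,"tz": 0,"wx": 0,"wy": 0,"wz": 0},{"tx": 10.9,"ty": 43,"tz": 0,"wx": 0,"wy": 0,"wz": 0},{"tx": 10.9,"ty": 43,"tz": 0,"wx": 0,"wy": 0,"wz": 0},{"tx": 10.9,"ty": 43,"tz": 0,"wx": 0,"wy": 0,"wz": 0},{"tx": 10.9,"ty": 43,"tz": 0,"wx": 0,"wy": 0,"wz": 0},{"tx": 10.9,"ty": 43,"tz": 0,"wx": 0,"wy": 0,"wz": 0}]}}

```text
time: 23.45
position: [0.5255, -0.0069, 0.1455]
tcp_rot: [0.707, 0.707, -0.002, -0.001]
ft_force: [0.9, -0.5, -3.1]
gripper_width: 0.036
```

Emit:
{"method": "play_rows", "body": {"plan": [{"tx": 2.7,"ty": 10.7,"tz": 0,"wx": 0,"wy": 0,"wz": 0},{"tx": 2.7,"ty": 10.7,"tz": 0,"wx": 0,"wy": 0,"wz": 0},{"tx": 2.7,"ty": 10.7,"tz": 0,"wx": 0,"wy": 0,"wz": 0},{"tx": 2.7,"ty": 10.7,"tz": 0,"wx": 0,"wy": 0,"wz": 0},{"tx": 2.7,"ty": 10.7,"tz": 0,"wx": 0,"wy": 0,"wz": 0},{"tx": 2.7,"ty": 10.7,"tz": 0,"wx": 0,"wy": 0,"wz": 0}]}}

```text
time: 23.95
position: [0.5525, 0.0972, 0.1457]
tcp_rot: [0.707, 0.707, -0.002, -0.001]
ft_force: [-0.0, -0.6, -4.4]
gripper_width: 0.0357
```

Emit:
{"method": "play_rows", "body": {"plan": [{"tx": 0.1,"ty": 0.1,"tz": -2.5,"wx": 0,"wy": 0,"wz": 0},{"tx": 0.1,"ty": 0.1,"tz": -5,"wx": 0,"wy": 0,"wz": 0},{"tx": 0.1,"ty": 0.1,"tz": -7,"wx": 0,"wy": 0,"wz": 0},{"tx": 0.1,"ty": 0.1,"tz": -7.8,"wx": 0,"wy": 0,"wz": 0},{"tx": 0.1,"ty": 0.1,"tz": -7.8,"wx": 0,"wy": 0,"wz": 0},{"tx": 0.1,"ty": 0.1,"tz": -7.8,"wx": 0,"wy": 0,"wz": 0}]}}

```text
time: 24.45
position: [0.5548, 0.0973, 0.0691]
tcp_rot: [0.708, 0.706, -0.001, 0.0]
ft_force: [0.2, -0.5, -3.2]
gripper_width: 0.0357
```

```bash
python3 look.py l wrist
```

```text
24.45 [0.554799   0.09734881 0.06908171] [ 2.96956488e-03  9.99995210e-01 -8.72550468e-04] 0.03571556072613847 [ 0.21943317 -0.47794257 -3.1731077 ]
```

View pics/wrist_l.png

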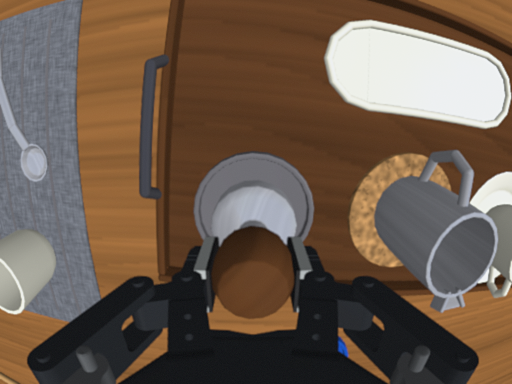

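Tamper is over the grey holder (195–312) and centred in it, foot about 213–296. Lowering.

Emit:
{"method": "play_rows", "body": {"plan": [{"tx": 0,"ty": 0,"tz": -0.5,"wx": 0,"wy": 0,"wz": 0},{"tx": 0,"ty": 0,"tz": -1.0,"wx": 0,"wy": 0,"wz": 0},{"tx": 0,"ty": 0,"tz": -1.2,"wx": 0,"wy": 0,"wz": 0},{"tx": 0,"ty": 0,"tz": -1.2,"wx": 0,"wy": 0,"wz": 0},{"tx": 0,"ty": 0,"tz": -1.2,"wx": 0,"wy": 0,"wz": 0}]}}

```text
time: 24.92
position: [0.555, 0.0991, 0.0572]
tcp_rot: [0.707, 0.707, 0.0, -0.0]
ft_force: [-0.3, -0.5, -3.8]
gripper_width: 0.0362
```

Emit:
{"method": "play_rows", "body": {"plan": [{"tx": 0,"ty": 0,"tz": -0.1,"wx": 0,"wy": 0,"wz": 0},{"tx": 0,"ty": 0,"tz": -0.2,"wx": 0,"wy": 0,"wz": 0},{"tx": 0,"ty": 0,"tz": -0.2,"wx": 0,"wy": 0,"wz": 0}]}}

```text
time: 25.17
position: [0.555, 0.0991, 0.0551]
tcp_rot: [0.707, 0.707, -0.0, -0.0]
ft_force: [-0.6, 1.0, -3.7]
gripper_width: 0.0357
```

Emit:
{"method": "play_rows", "body": {"plan": [{"tx": 0,"ty": -0.1,"tz": -0.1,"wx": 0,"wy": 0,"wz": 0},{"tx": 0,"ty": -0.1,"tz": -0.2,"wx": 0,"wy": 0,"wz": 0},{"tx": 0,"ty": -0.1,"tz": -0.2,"wx": 0,"wy": 0,"wz": 0}]}}

```text
time: 25.42
position: [0.5554, 0.0986, 0.0544]
tcp_rot: [0.707, 0.707, 0.001, -0.0]
ft_force: [-2.6, 2.5, 7.0]
gripper_width: 0.0358
```

Emit:
{"method": "play_rows", "body": {"plan": [{"tx": 0,"ty": 0,"tz": 0.1,"wx": 0,"wy": 0,"wz": 0},{"tx": 0,"ty": 0,"tz": 0.1,"wx": 0,"wy": 0,"wz": 0},{"tx": 0,"ty": 0,"tz": 0.1,"wx": 0,"wy": 0,"wz": 0},{"tx": 0,"ty": 0,"tz": 0.1,"wx": 0,"wy": 0,"wz": 0},{"tx": 0,"ty": 0,"tz": 0.1,"wx": 0,"wy": 0,"wz": 0},{"tx": 0,"ty": 0,"tz": 0.1,"wx": 0,"wy": 0,"wz": 0}], "grip": -0.5}}

```text
time: 25.92
position: [0.5551, 0.0979, 0.0541]
tcp_rot: [0.707, 0.707, -0.0, 0.0]
ft_force: [-0.3, -0.2, 1.0]
gripper_width: 0.0641
```

Emit:
{"method": "play_rows", "body": {"plan": [{"tx": 0,"ty": 0,"tz": 1,"wx": 0,"wy": 0,"wz": 0},{"tx": 0,"ty": 0,"tz": 3,"wx": 0,"wy": 0,"wz": 0},{"tx": 0,"ty": 0,"tz": 6,"wx": 0,"wy": 0,"wz": 0},{"tx": 0,"ty": 0,"tz": 10,"wx": 0,"wy": 0,"wz": 0},{"tx": 0,"ty": 0,"tz": 14,"wx": 0,"wy": 0,"wz": 0},{"tx": 0,"ty": 0,"tz": 16,"wx": 0,"wy": 0,"wz": 0},{"tx": 0,"ty": 0,"tz": 16,"wx": 0,"wy": 0,"wz": 0}]}}

```text
time: 26.5
position: [0.5585, 0.0979, 0.2198]
tcp_rot: [0.707, 0.707, 0.005, 0.003]
ft_force: [0.4, 0.2, 0.2]
gripper_width: 0.0641
```

```bash
python3 look.py m wrist scene side
```

```text
26.5 [0.5585198  0.09792595 0.21981848] [0.0010462  0.99999554 0.00279708] 0.06410532178982196 [0.35164708 0.18244835 0.16137152]
```

View pics/wrist_m.png

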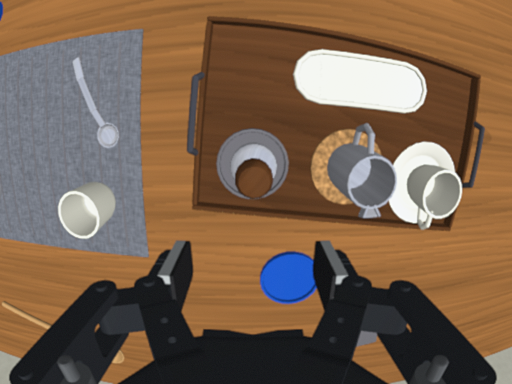

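All three stand in place; tamper (255,178) sits within the holder. Now the spoon.

Emit:
{"method": "play_rows", "body": {"plan": [{"tx": -12.5,"ty": -21.3,"tz": -1.5,"wx": 0,"wy": 0,"wz": 3.5},{"tx": -12.5,"ty": -21.3,"tz": -1.5,"wx": 0,"wy": 0,"wz": 3.5},{"tx": -12.5,"ty": -21.3,"tz": -1.5,"wx": 0,"wy": 0,"wz": 3.5},{"tx": -12.5,"ty": -21.3,"tz": -1.5,"wx": 0,"wy": 0,"wz": 3.5},{"tx": -12.5,"ty": -21.3,"tz": -1.5,"wx": 0,"wy": 0,"wz": 3.5},{"tx": -12.5,"ty": -21.3,"tz": -1.5,"wx": 0,"wy": 0,"wz": 3.5},{"tx": -12.5,"ty": -21.3,"tz": -1.5,"wx": 0,"wy": 0,"wz": 3.5},{"tx": -12.5,"ty": -21.3,"tz": -1.5,"wx": 0,"wy": 0,"wz": 3.5}], "grip": 0.2}}

```text
time: 27.32
position: [0.4271, -0.1168, 0.198]
tcp_rot: [0.569, 0.822, -0.001, -0.002]
ft_force: [-0.7, 0.1, -0.8]
gripper_width: 0.0342
```

```bash
python3 look.py n wrist; python3 -c "
import cv2
cv2.imwrite('pics/nz.png',cv2.resize(cv2.imread('pics/wrist_n.png')[90:300,120:400],None,fx=2.8,fy=2.8,interpolation=2))"
```

```text
27.3167 [ 0.42712978 -0.1168343   0.19798701] [-0.35197802  0.93600676  0.00168036] 0.03417519533608013 [-0.73190685  0.10004043 -0.81258085]
```

View pics/nz.png

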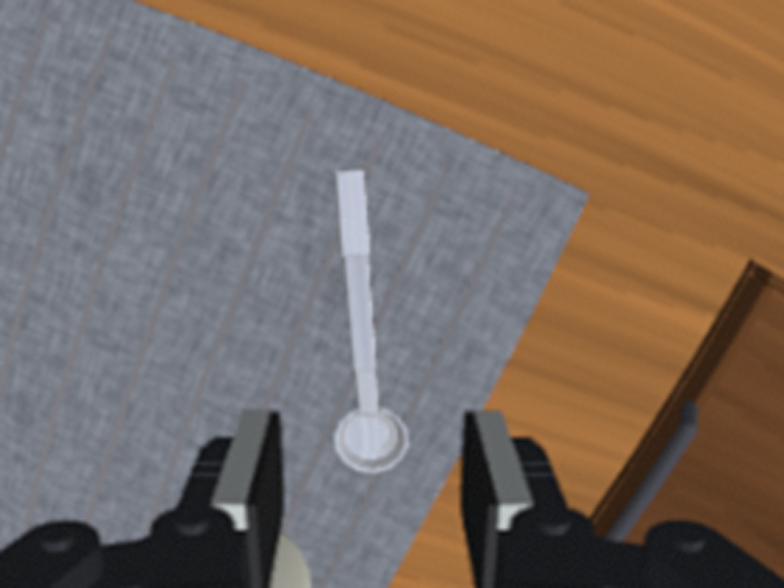

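Spoon: handle end (350,172), bowl tip (373,472), bowl centre (371,438) in the zoom.

Run:
```python
from fit import *
import pickle
s=pickle.load(open('s_n.pkl','rb'))
U=lambda x,y:(120+x/2.8-.3,90+y/2.8-.3)
H=lambda x,y,z:hit('wrist',U(x,y),z,s)[:2]
a=H(350,172,.010);b=H(372,473,.013);bc=H(371,438,.012);m1=H(357,260,.019);m2=H(366,385,.019)
an=lambda v:np.degrees(np.arctan2(v[1],v[0]))
print(a,b,(a+b)/2,np.hypot(*(b-a)),an(b-a),'bc',bc,an(bc-a),'mid',m1,m2,an(m2-m1))
u=(b-a)/np.hypot(*(b-a));ori=(a+b)/2
for p in(m1,m2,bc):print('along',(p-ori)@u,'perp',(p-ori)@np.array([-u[1],u[0]]))
Rm=R.from_quat(s['tcp_rot']).as_matrix();print('yaw',an(Rm[:2,0]))
```

```text
[ 0.40608424 -0.13289863] [ 0.52801545 -0.07765468] [ 0.46704984 -0.10527666] 0.13386229029412788 24.374076716003824 bc [ 0.51216394 -0.08408056] 24.711971527087762 mid [ 0.43710045 -0.11824814] [ 0.48639336 -0.09600644] 24.285608027208696
along -0.03263324974441699 perp 0.0005445467534839696
along 0.02144518278282364 perp 0.00046104580698203
along 0.049840567651804765 perp 0.0006886547944435321
yaw 110.60837817595242
```

Emit:
{"method": "play_rows", "body": {"plan": [{"tx": 3.5,"ty": 0.8,"tz": -3.5,"wx": 0,"wy": 0,"wz": 0.63},{"tx": 3.5,"ty": 0.8,"tz": -7,"wx": 0,"wy": 0,"wz": 0.63},{"tx": 3.5,"ty": 0.8,"tz": -10,"wx": 0,"wy": 0,"wz": 0.63},{"tx": 3.5,"ty": 0.8,"tz": -12,"wx": 0,"wy": 0,"wz": 0.63},{"tx": 3.5,"ty": 0.8,"tz": -13,"wx": 0,"wy": 0,"wz": 0.63},{"tx": 3.5,"ty": 0.8,"tz": -13,"wx": 0,"wy": 0,"wz": 0.63},{"tx": 3.5,"ty": 0.8,"tz": -13,"wx": 0,"wy": 0,"wz": 0.63}]}}

```text
time: 27.95
position: [0.4654, -0.1061, 0.0688]
tcp_rot: [0.538, 0.843, 0.0, -0.0]
ft_force: [0.5, -0.3, 0.4]
gripper_width: 0.0347
```

```bash
python3 look.py o wrist
```

```text
27.95 [ 0.46537179 -0.10609396  0.0688424 ] [-4.20042629e-01  9.07503994e-01  8.30841693e-04] 0.034688661397126744 [ 0.5241012  -0.33459701  0.36229185]
```

View pics/wrist_o.png

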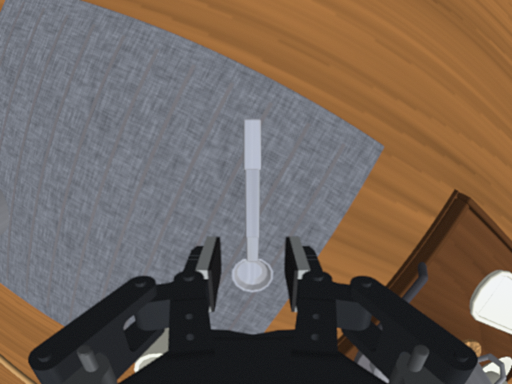

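Spoon lies straight between the fingers (column 252). Descending.

Emit:
{"method": "play_rows", "body": {"plan": [{"tx": -0.3,"ty": -0.15,"tz": -2.5,"wx": 0,"wy": 0,"wz": 0},{"tx": -0.3,"ty": -0.15,"tz": -4.5,"wx": 0,"wy": 0,"wz": 0},{"tx": -0.3,"ty": -0.15,"tz": -5.4,"wx": 0,"wy": 0,"wz": 0},{"tx": -0.3,"ty": -0.15,"tz": -5.8,"wx": 0,"wy": 0,"wz": 0},{"tx": -0.3,"ty": -0.15,"tz": -5.8,"wx": 0,"wy": 0,"wz": 0},{"tx": -0.3,"ty": -0.15,"tz": -5.8,"wx": 0,"wy": 0,"wz": 0}]}}

```text
time: 28.5
position: [0.4627, -0.1086, 0.012]
tcp_rot: [0.539, 0.842, 0.0, 0.001]
ft_force: [-0.4, -0.3, 0.2]
gripper_width: 0.0343
```

Emit:
{"method": "play_rows", "body": {"plan": [{"tx": 0,"ty": 0.1,"tz": -0.3,"wx": 0,"wy": 0,"wz": 0},{"tx": 0,"ty": 0.1,"tz": -0.5,"wx": 0,"wy": 0,"wz": 0},{"tx": 0,"ty": 0.1,"tz": -0.5,"wx": 0,"wy": 0,"wz": 0},{"tx": 0,"ty": 0.1,"tz": -0.5,"wx": 0,"wy": 0,"wz": 0}]}}

```text
time: 28.83
position: [0.4622, -0.1074, 0.0064]
tcp_rot: [0.539, 0.842, 0.0, 0.0]
ft_force: [0.2, -0.1, -0.5]
gripper_width: 0.0342
```

Emit:
{"method": "play_rows", "body": {"plan": [{"tx": 0,"ty": 0,"tz": 0,"wx": 0,"wy": 0,"wz": 0},{"tx": 0,"ty": 0,"tz": 0,"wx": 0,"wy": 0,"wz": 0},{"tx": 0,"ty": 0,"tz": 0,"wx": 0,"wy": 0,"wz": 0},{"tx": 0,"ty": 0,"tz": 0,"wx": 0,"wy": 0,"wz": 0},{"tx": 0,"ty": 0,"tz": 0,"wx": 0,"wy": 0,"wz": 0},{"tx": 0,"ty": 0,"tz": 0,"wx": 0,"wy": 0,"wz": 0},{"tx": 0,"ty": 0,"tz": 0,"wx": 0,"wy": 0,"wz": 0},{"tx": 0,"ty": 0,"tz": 0,"wx": 0,"wy": 0,"wz": 0}], "grip": 1, "force": 35}}

```text
time: 29.5
position: [0.4621, -0.1075, 0.0062]
tcp_rot: [0.539, 0.842, 0.0, 0.0]
ft_force: [-0.0, 0.1, 3.3]
gripper_width: 0.0089
```

Width 8.9 mm, so the spoon is gripped. Lifting.

Emit:
{"method": "play_rows", "body": {"plan": [{"tx": 0,"ty": 0,"tz": 1,"wx": 0,"wy": 0,"wz": 0},{"tx": 0,"ty": 0,"tz": 2,"wx": 0,"wy": 0,"wz": 0},{"tx": 0,"ty": 0,"tz": 4,"wx": 0,"wy": 0,"wz": 0},{"tx": 0,"ty": 0,"tz": 7,"wx": 0,"wy": 0,"wz": 0},{"tx": 0,"ty": 0,"tz": 10,"wx": 0,"wy": 0,"wz": 0},{"tx": 0,"ty": 0,"tz": 12,"wx": 0,"wy": 0,"wz": 0},{"tx": 0,"ty": 0,"tz": 12,"wx": 0,"wy": 0,"wz": 0}]}}

```text
time: 30.08
position: [0.4643, -0.1081, 0.1303]
tcp_rot: [0.539, 0.842, 0.002, 0.004]
ft_force: [0.6, -1.2, 0.2]
gripper_width: 0.0088
```

```bash
python3 look.py p wrist side;python3 - <<'E'
import cv2,numpy as np
a=cv2.imread('pics/side_p.png')[130:300,180:350];c=cv2.imread('pics/wrist_p.png')
cv2.imwrite('pics/p.png',np.hstack([cv2.resize(c,(430,322)),cv2.resize(a,(322,322),interpolation=2)]))
E
```

```text
30.0833 [ 0.46434573 -0.10808042  0.1302737 ] [-0.41857834  0.90817072 -0.00425619] 0.00877027022456073 [ 0.59769515 -1.17164332  0.18896603]
```

View pics/p.png

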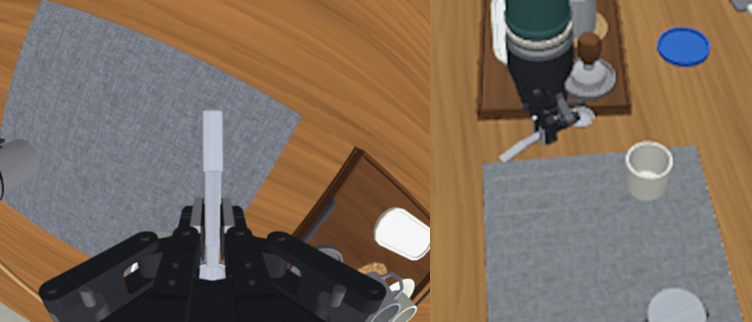

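Run:
```python
from fit import *
import pickle
for p in [(262,250),(345,298),(455,345)]:
    for z in (-.03,-.05,-.07): print(p,z,tool(p,z))
# jug handle position now from scene m: wrist_m
s=pickle.load(open('s_m.pkl','rb'))
for z in (.05,.07,.085):print('handle tip',z,hit('wrist',(364,125),z,s))
im=cv2.imread('pics/wrist_m.png')[:,:,::-1];imaging
g=cv2.cvtColor(im,cv2.COLOR_RGB2GRAY);
roi=np.zeros(g.shape,np.uint8);roi[40:120,285:440]=1
m=((g>150)&(roi>0))
P=contour_world('wrist',m,.0155,s);print(cv2.minAreaRect(P.astype(np.float32)))
v=np.linalg.svd(P-P.mean(0))[2][0];print(np.degrees(np.arctan2(v[1],v[0])))
```

```text
(262, 250) -0.03 [ 0.0045716  -0.01425961 -0.03      ]
(262, 250) -0.05 [ 0.00384093 -0.02460311 -0.05      ]
(262, 250) -0.07 [ 0.00311027 -0.03494661 -0.07      ]
(345, 298) -0.03 [ 0.04532865  0.01330537 -0.03      ]
(345, 298) -0.05 [ 0.03740811 -0.00190083 -0.05      ]
(345, 298) -0.07 [ 0.02948756 -0.01710702 -0.07      ]
(455, 345) -0.03 [ 0.13588316  0.06578186 -0.03      ]
(455, 345) -0.05 [ 0.11198804  0.04131837 -0.05      ]
(455, 345) -0.07 [ 0.08809292  0.01685489 -0.07      ]
handle tip 0.05 [0.50161031 0.22114417 0.05      ]
handle tip 0.07 [0.50049457 0.21326383 0.07      ]
handle tip 0.085 [0.49965777 0.20735358 0.085     ]
((0.4492364823818207, 0.23504769802093506), (0.1763901263475418, 0.06604581326246262), 88.23641967773438)
88.40036503709668
```

```bash
python3 -c "
import cv2
cv2.imwrite('pics/mz.png',cv2.resize(cv2.imread('pics/scene_m.png')[120:220,220:400],None,fx=4.4,fy=4.4,interpolation=2))"
```

```text
(no output)
```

View pics/mz.png

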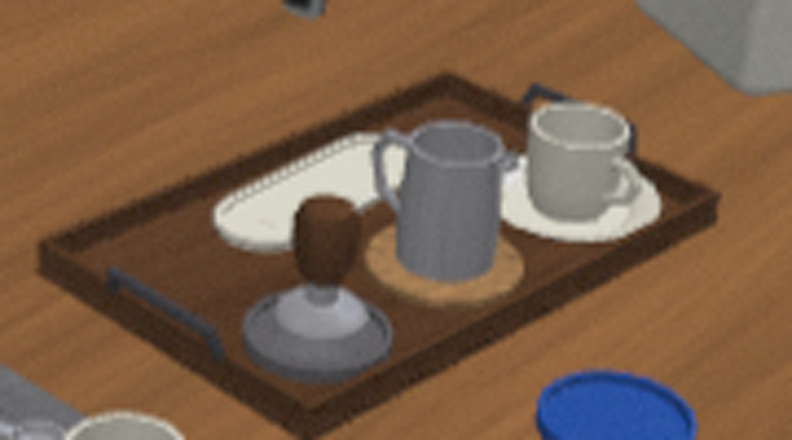

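Jug handle is the close neighbour. I'll flip the spoon (bowl toward −y) so the knuckles pass beside the handle rather than over it.

Emit:
{"method": "play_rows", "body": {"plan": [{"tx": -1.3,"ty": 35.2,"tz": 1,"wx": 0,"wy": 0,"wz": -19.4},{"tx": -1.3,"ty": 35.2,"tz": 1,"wx": 0,"wy": 0,"wz": -19.4},{"tx": -1.3,"ty": 35.2,"tz": 1,"wx": 0,"wy": 0,"wz": -19.4},{"tx": -1.3,"ty": 35.2,"tz": 1,"wx": 0,"wy": 0,"wz": -19.4},{"tx": -1.3,"ty": 35.2,"tz": 1,"wx": 0,"wy": 0,"wz": -19.4},{"tx": -1.3,"ty": 35.2,"tz": 1,"wx": 0,"wy": 0,"wz": -19.4},{"tx": -1.3,"ty": 35.2,"tz": 1,"wx": 0,"wy": 0,"wz": -19.4},{"tx": -1.3,"ty": 35.2,"tz": 1,"wx": 0,"wy": 0,"wz": -19.4}]}}

```text
time: 30.85
position: [0.4482, 0.2272, 0.1345]
tcp_rot: [0.878, 0.478, -0.001, 0.0]
ft_force: [0.5, -0.5, -0.7]
gripper_width: 0.0085
```

```bash
python3 look.py q
```

```text
30.85 [0.44823694 0.22717345 0.13446544] [ 0.54296428  0.83975206 -0.00250195] 0.008473722988913133 [ 0.48625315 -0.45588445 -0.70068515]
```

Emit:
{"method": "play_rows", "body": {"plan": [{"tx": 0,"ty": 1.8,"tz": 0,"wx": 0,"wy": 0,"wz": -9.8},{"tx": 0,"ty": 1.8,"tz": 0,"wx": 0,"wy": 0,"wz": -9.8},{"tx": 0,"ty": 1.8,"tz": 0,"wx": 0,"wy": 0,"wz": -9.8},{"tx": 0,"ty": 1.8,"tz": 0,"wx": 0,"wy": 0,"wz": -9.8},{"tx": 0,"ty": 1.8,"tz": 0,"wx": 0,"wy": 0,"wz": -9.8},{"tx": 0,"ty": 1.8,"tz": 0,"wx": 0,"wy": 0,"wz": -9.8},{"tx": 0,"ty": 1.8,"tz": 0,"wx": 0,"wy": 0,"wz": -9.8},{"tx": 0,"ty": 1.8,"tz": 0,"wx": 0,"wy": 0,"wz": -9.8}]}}

```text
time: 31.52
position: [0.4487, 0.243, 0.1342]
tcp_rot: [1.0, -0.002, -0.001, 0.001]
ft_force: [-0.3, 0.6, -0.7]
gripper_width: 0.0088
```

Emit:
{"method": "play_rows", "body": {"plan": [{"tx": 0,"ty": 0,"tz": 0,"wx": 0,"wy": 0,"wz": -0.25},{"tx": 0,"ty": 0,"tz": 0,"wx": 0,"wy": 0,"wz": -0.25},{"tx": 0,"ty": 0,"tz": 0,"wx": 0,"wy": 0,"wz": -0.25}]}}

```text
time: 31.77
position: [0.4493, 0.2432, 0.1349]
tcp_rot: [1.0, -0.011, -0.001, 0.001]
ft_force: [0.8, 0.6, -0.9]
gripper_width: 0.0089
```

```bash
python3 look.py r wrist scene side
```

```text
31.7667 [0.44925998 0.24316777 0.13485845] [ 0.99977655 -0.02110847 -0.00113195] 0.008895792849620415 [ 0.75197226  0.57088374 -0.93326829]
```

View pics/wrist_r.png

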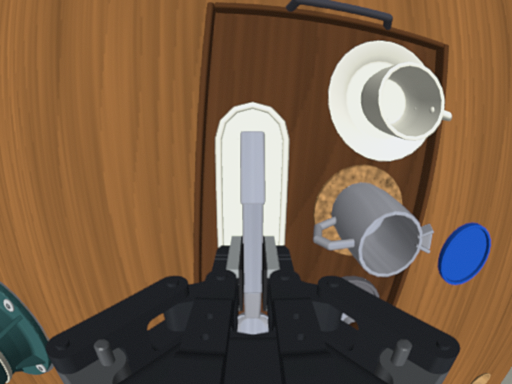

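Spoon is parallel to and centred over the rest (216–289 columns, spoon at 252); jug handle at (330,238) is to the right, close to the right knuckle in image. Measuring.

```bash
python3 - <<'E'
from fit import *
import pickle
s=pickle.load(open('s_r.pkl','rb'))
for p in [(216,150),(289,150),(215.5,200),(290,200),(252,103.5)]: print(p,hit('wrist',p,.0155,s))
print('spoon end',tool((252,131),-.004), hit('wrist',(241,160),.14,s),hit('wrist',(265,160),.14,s))
for z in(.06,.075,.085): print('jug handle',hit('wrist',(316,232),z,s),hit('wrist',(350,245),z,s))
E
python3 -c "
import cv2
cv2.imwrite('pics/rz.png',cv2.resize(cv2.imread('pics/side_r.png')[60:210,150:320],None,fx=4,fy=4,interpolation=2))"
```

```text
(216, 150) [0.41851568 0.28235707 0.0155    ]
(289, 150) [0.4836938  0.28098084 0.0155    ]
(215.5, 200) [0.41561482 0.23554235 0.0155    ]
(290, 200) [0.48506593 0.23409444 0.0155    ]
(252, 103.5) [0.4515536  0.32278695 0.0155    ]
spoon end [ 0.00098994 -0.06493277 -0.004     ] [0.44615518 0.29458317 0.14      ] [0.45745502 0.29434675 0.14      ]
jug handle [0.50153884 0.22062732 0.06      ] [0.53227353 0.20716714 0.06      ]
jug handle [0.49815282 0.22738747 0.075     ] [0.52677405 0.21485287 0.075     ]
jug handle [0.49589548 0.23189424 0.085     ] [0.52310774 0.21997669 0.085     ]
```

View pics/rz.png

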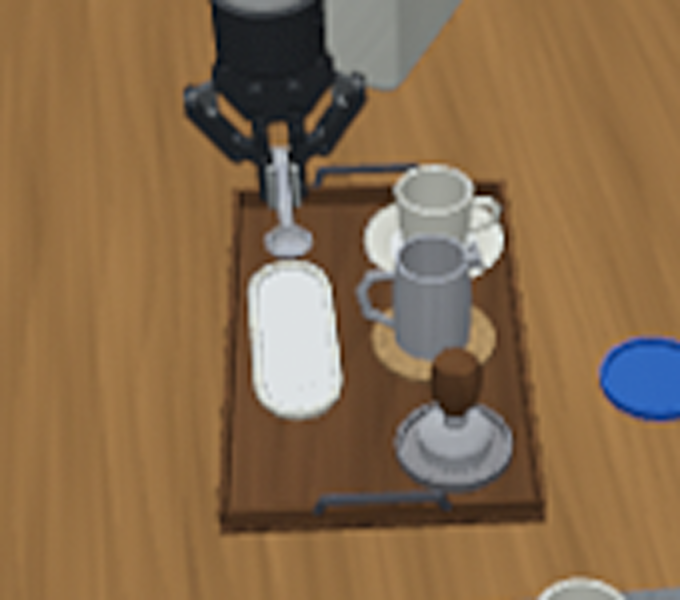

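Emit:
{"method": "play_rows", "body": {"plan": [{"tx": 0,"ty": 0.1,"tz": -3,"wx": 0,"wy": 0,"wz": 0},{"tx": 0,"ty": 0.1,"tz": -6,"wx": 0,"wy": 0,"wz": 0},{"tx": 0,"ty": 0.1,"tz": -8,"wx": 0,"wy": 0,"wz": 0},{"tx": 0,"ty": 0.1,"tz": -9,"wx": 0,"wy": 0,"wz": 0},{"tx": 0,"ty": 0.1,"tz": -9,"wx": 0,"wy": 0,"wz": 0},{"tx": 0,"ty": 0.1,"tz": -9,"wx": 0,"wy": 0,"wz": 0}]}}

```text
time: 32.42
position: [0.4498, 0.2443, 0.0456]
tcp_rot: [1.0, -0.012, -0.0, 0.0]
ft_force: [-0.3, -0.3, -0.9]
gripper_width: 0.0089
```

```bash
python3 look.py t wrist scene side; python3 -c "
import cv2,numpy as np
a=cv2.resize(cv2.imread('pics/side_t.png')[80:200,190:290],(400,480),interpolation=2);b=cv2.resize(cv2.imread('pics/scene_t.png')[110:230,260:360],(400,480),interpolation=2)
cv2.imwrite('pics/t.png',np.hstack([a,b]))"
```

```text
32.4167 [0.44977643 0.24427468 0.04555584] [ 9.99726930e-01 -2.33610467e-02 -5.70989269e-04] 0.00892783328838326 [-0.25351309 -0.25010728 -0.865181  ]
```

View pics/t.png

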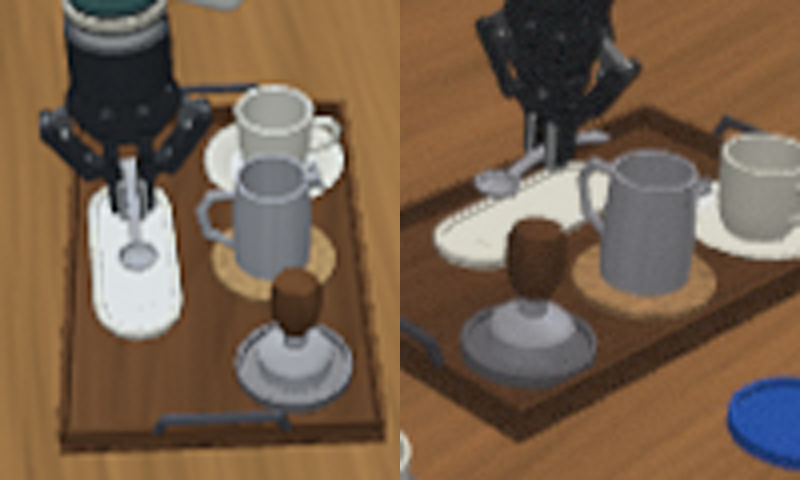

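View pics/wrist_t.png

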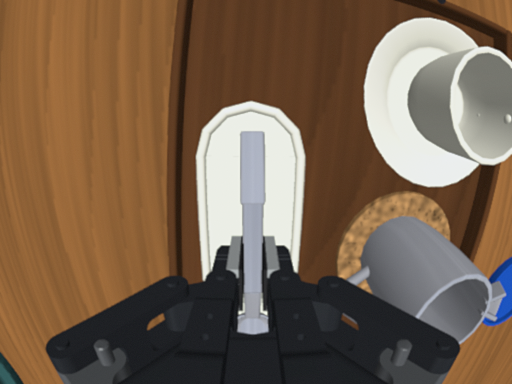

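Run:
```python
from h import *
def tri(a,b):
    A=[];B=[]
    for n,uv in(('side',a),('scene',b)):
        o,d=ray(n,uv);d=d/np.linalg.norm(d);M=np.eye(3)-np.outer(d,d);A.append(M);B.append(M@o)
    x=np.linalg.solve(sum(A),sum(B));return np.round(x,4),[np.round(proj(n,x)[0]-np.array(u),1) for n,u in(('side',a),('scene',b))]
print('handle outer',tri((242,131.5),(305.9,156.4)))
print('handle top',tri((248,128),(311,150)))
print('elbow',tri((242,106),(318.8,127.5)))
print('lower finger joint',tri((190+165/4,80+172/4),(260+170/4,110+122/4)))
```

```text
handle outer (array([0.5067, 0.215 , 0.0625]), [array([-0.1,  1.3]), array([ 0.9, -1.2])])
handle top (array([0.5247, 0.2059, 0.0874]), [array([ 0. , -0.3]), array([-0.2,  0.2])])
elbow (array([0.5136, 0.2496, 0.1346]), [array([-0. ,  0.1]), array([ 0.1, -0.1])])
lower finger joint (array([0.4775, 0.2312, 0.0905]), [array([-0. ,  0.1]), array([ 0. , -0.1])])
```

Geometry says the knuckle link stays about 1 cm above the jug handle and is offset in y. Lowering in small steps.

Emit:
{"method": "play_rows", "body": {"plan": [{"tx": -0.1,"ty": 0,"tz": -0.8,"wx": 0,"wy": 0,"wz": 0},{"tx": -0.1,"ty": 0,"tz": -1.6,"wx": 0,"wy": 0,"wz": 0},{"tx": -0.1,"ty": 0,"tz": -2.2,"wx": 0,"wy": 0,"wz": 0},{"tx": -0.1,"ty": 0,"tz": -2.5,"wx": 0,"wy": 0,"wz": 0},{"tx": -0.1,"ty": 0,"tz": -2.5,"wx": 0,"wy": 0,"wz": 0},{"tx": -0.1,"ty": 0,"tz": -2.5,"wx": 0,"wy": 0,"wz": 0}]}}

```text
time: 33.07
position: [0.4486, 0.2443, 0.0203]
tcp_rot: [1.0, -0.012, -0.0, 0.0]
ft_force: [0.3, 0.6, -1.3]
gripper_width: 0.0089
```

```bash
python3 look.py u wrist side scene; python3 -c "
import cv2,numpy as np
a=cv2.resize(cv2.imread('pics/side_u.png')[80:200,190:290],(400,480),interpolation=2);b=cv2.resize(cv2.imread('pics/scene_u.png')[110:230,260:360],(400,480),interpolation=2)
cv2.imwrite('pics/u.png',np.hstack([a,b]))"
```

```text
33.0667 [0.44863549 0.24429283 0.02029479] [ 9.99721684e-01 -2.35870781e-02 -4.51542731e-04] 0.00886454919047639 [ 0.32660679  0.60221877 -1.26665159]
```

View pics/u.png

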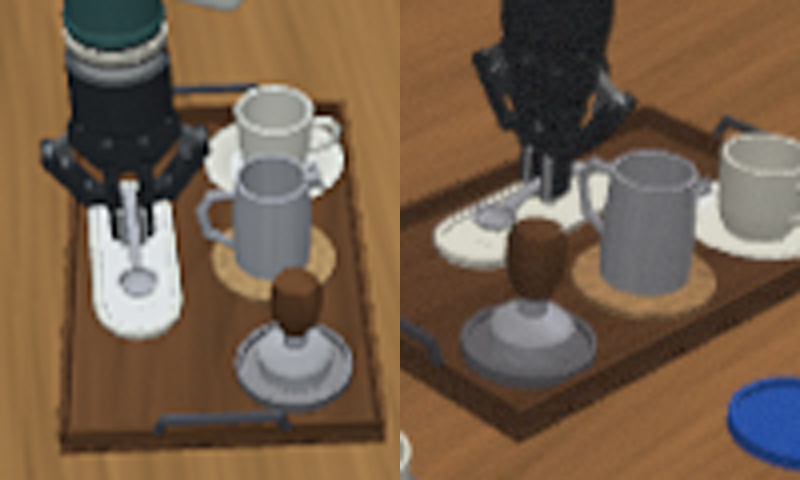

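View pics/wrist_u.png

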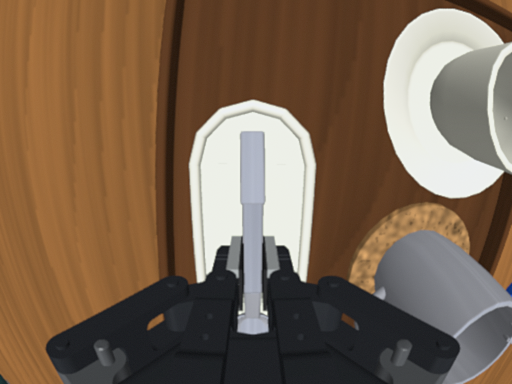

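Spoon is centred in the rest (190–316, spoon 252) and clear of the jug. Final lowering.

Emit:
{"method": "play_rows", "body": {"plan": [{"tx": 0,"ty": 0,"tz": -0.2,"wx": 0,"wy": 0,"wz": 0},{"tx": 0,"ty": 0,"tz": -0.4,"wx": 0,"wy": 0,"wz": 0},{"tx": 0,"ty": 0,"tz": -0.6,"wx": 0,"wy": 0,"wz": 0},{"tx": 0,"ty": 0,"tz": -0.6,"wx": 0,"wy": 0,"wz": 0},{"tx": 0,"ty": 0,"tz": -0.6,"wx": 0,"wy": 0,"wz": 0}]}}

```text
time: 33.63
position: [0.4486, 0.2445, 0.0144]
tcp_rot: [1.0, -0.012, -0.0, 0.0]
ft_force: [-0.5, 1.0, 0.5]
gripper_width: 0.0081
```

Emit:
{"method": "play_rows", "body": {"plan": [{"tx": 0,"ty": 0,"tz": -0.1,"wx": 0,"wy": 0,"wz": 0},{"tx": 0,"ty": 0,"tz": -0.1,"wx": 0,"wy": 0,"wz": 0},{"tx": 0,"ty": 0,"tz": -0.1,"wx": 0,"wy": 0,"wz": 0}]}}

```text
time: 33.88
position: [0.4487, 0.2445, 0.0136]
tcp_rot: [1.0, -0.012, -0.0, 0.0]
ft_force: [0.0, 0.2, -0.0]
gripper_width: 0.0089
```

Emit:
{"method": "play_rows", "body": {"plan": [{"tx": 0,"ty": 0,"tz": -0.1,"wx": 0,"wy": 0,"wz": 0},{"tx": 0,"ty": 0,"tz": -0.1,"wx": 0,"wy": 0,"wz": 0},{"tx": 0,"ty": 0,"tz": -0.1,"wx": 0,"wy": 0,"wz": 0}]}}

```text
time: 34.13
position: [0.4488, 0.2446, 0.0132]
tcp_rot: [1.0, -0.012, 0.0, -0.0]
ft_force: [-2.0, 0.6, 4.9]
gripper_width: 0.0084
```

Emit:
{"method": "play_rows", "body": {"plan": [{"tx": 0,"ty": 0,"tz": 0.05,"wx": 0,"wy": 0,"wz": 0},{"tx": 0,"ty": 0,"tz": 0.05,"wx": 0,"wy": 0,"wz": 0},{"tx": 0,"ty": 0,"tz": 0.05,"wx": 0,"wy": 0,"wz": 0},{"tx": 0,"ty": 0,"tz": 0.05,"wx": 0,"wy": 0,"wz": 0}], "grip": 0.48}}

```text
time: 34.47
position: [0.4487, 0.2445, 0.013]
tcp_rot: [1.0, -0.012, -0.0, 0.0]
ft_force: [1.0, 0.2, 0.0]
gripper_width: 0.0224
```

Emit:
{"method": "play_rows", "body": {"plan": [{"tx": 0,"ty": 0,"tz": 0.5,"wx": 0,"wy": 0,"wz": 0},{"tx": 0,"ty": 0,"tz": 1.5,"wx": 0,"wy": 0,"wz": 0},{"tx": 0,"ty": 0,"tz": 4,"wx": 0,"wy": 0,"wz": 0},{"tx": 0,"ty": 0,"tz": 8,"wx": 0,"wy": 0,"wz": 0},{"tx": 0,"ty": 0,"tz": 12,"wx": 0,"wy": 0,"wz": 0},{"tx": 0,"ty": 0,"tz": 16,"wx": 0,"wy": 0,"wz": 0},{"tx": 0,"ty": 0,"tz": 20,"wx": 0,"wy": 0,"wz": 0},{"tx": 0,"ty": 0,"tz": 20,"wx": 0,"wy": 0,"wz": 0}]}}

```text
time: 35.13
position: [0.4531, 0.2446, 0.2196]
tcp_rot: [1.0, -0.012, 0.005, -0.003]
ft_force: [0.5, -0.2, -0.5]
gripper_width: 0.022
```

Emit:
{"method": "play_rows", "body": {"plan": [{"tx": 0,"ty": -10,"tz": 6,"wx": 0,"wy": 0,"wz": 0},{"tx": 0,"ty": -10,"tz": 6,"wx": 0,"wy": 0,"wz": 0},{"tx": 0,"ty": -10,"tz": 6,"wx": 0,"wy": 0,"wz": 0},{"tx": 0,"ty": -10,"tz": 6,"wx": 0,"wy": 0,"wz": 0},{"tx": 0,"ty": -10,"tz": 6,"wx": 0,"wy": 0,"wz": 0},{"tx": 0,"ty": -10,"tz": 6,"wx": 0,"wy": 0,"wz": 0}]}}

```text
time: 35.63
position: [0.4483, 0.1449, 0.273]
tcp_rot: [1.0, -0.012, -0.0, -0.001]
ft_force: [0.2, -0.4, -0.6]
gripper_width: 0.0222
```

```bash
python3 look.py v wrist side scene; python3 -c "
import cv2,numpy as np
cv2.imwrite('pics/v.png',np.hstack([cv2.resize(cv2.imread('pics/'+c+'_v.png')[y:y+150,x:x+150],(400,400),interpolation=2) for c,x,y in(('side',175,80),('scene',240,110))]))"
```

```text
35.6333 [0.44833272 0.14493102 0.27296088] [ 9.99721439e-01 -2.35913845e-02 -7.00224290e-04] 0.022228057523295177 [ 0.15343089 -0.37770015 -0.59803073]
```

View pics/v.png

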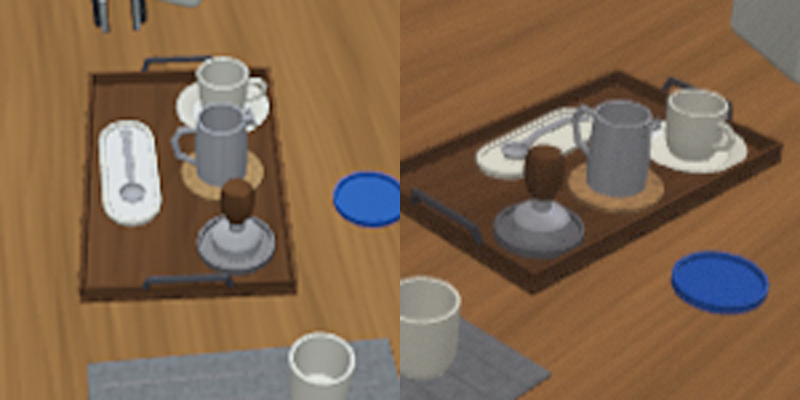

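View pics/wrist_v.png

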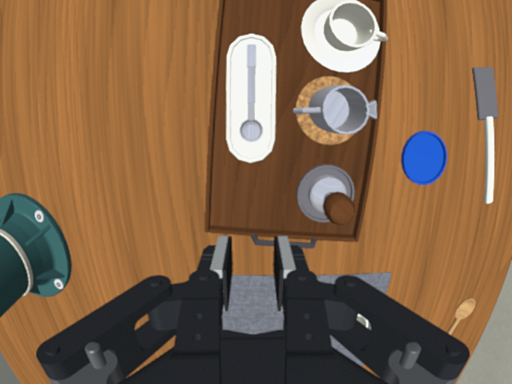

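All four are placed: spoon (250,44)–(250,142) inside the rest (35–161), jug on the coaster, cup on the saucer, tamper in the holder. Numerical check next.

Run:
```python
from fit import *
import pickle
s=pickle.load(open('s_v.pkl','rb'));im=cv2.imread('pics/wrist_v.png')
print('spoon end/tip',hit('wrist',(251.5,44),.017,s)[:2],hit('wrist',(250.5,142.5),.02,s)[:2])
print('rest ends',hit('wrist',(251,34.5),.0155,s)[:2],hit('wrist',(250.5,161.5),.0155,s)[:2],'sides',hit('wrist',(226,100),.0155,s)[:2],hit('wrist',(276.5,100),.0155,s)[:2])
o=cv2.resize(im[0:240,200:400],None,fx=2.5*1,fy=2.5,interpolation=2)
t=np.linspace(0,6.28,200)
def cr(c,z,r,col):
    p=proj('wrist',np.c_[c[0]+r*np.cos(t),c[1]+r*np.sin(t),0*t+z],s);cv2.polylines(o,[((p-[200,0])*2.5).astype(int)],1,col,1)
b=np.array([.0015,0])
cr((.5565,.217)+b,.012,.048,(0,0,255));cr((.5565,.217)+b,.09,.028,(0,255,0))
cr((.554,.0975)+b,.016,.043,(0,0,255));cr((.554,.0975)+b,.026,.027,(0,255,0));cr((.554,.0975)+b,.076,.019,(0,255,0))
cr((.575,.3275)+b,.019,.057,(0,0,255));cr((.575,.3275)+b,.069,.031,(0,255,0))
cv2.imwrite('pics/vz.png',o)
```

```text
spoon end/tip [0.45185004 0.30848759] [0.44731772 0.17498472]
rest ends [0.45150993 0.32236607] [0.44661273 0.14829236] sides [0.4161366  0.23307904] [0.48321488 0.23141841]
```

View pics/vz.png

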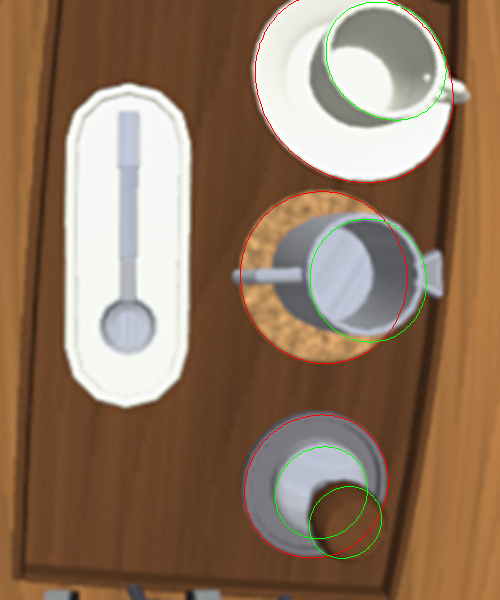

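```bash
python3 -c "
from h import *
cv2.imwrite('pics/side_end.png',imaging.get_image('side')[:,:,::-1])
print(monitor.sense()['time']);print(robot.job_done())"
```

```text
35.8333
the job is handed in; nothing more can be done
None
```

View pics/side_end.png

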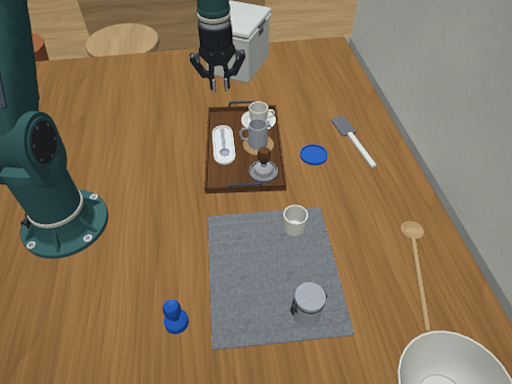

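I set the cup on the saucer, the jug on the coaster, the tamper upright in the grey holder and the spoon in its rest, in that order. Each was lowered until it touched before release. The job was handed in at about 36 s with the gripper clear of everything; no verdict was reported.

What the last checks showed:
- **Cup and tamper:** within about 1–2 mm of centre.
- **Jug:** about 2 mm off the middle of the coaster.
- **Spoon:** within about 1 mm of the rest's centre line, but about 6 mm off centre along its length. By the images it is wholly inside the rim, with roughly 8 mm or more to spare. I left that offset because re-gripping would have brought the gripper near the jug's handle again.
- **Left alone:** in the last side view the cup without a handle and the canister stand where they were. The saucer, coaster, holder and spoon rest showed no movement beyond about 1–2 mm of measurement scatter.

The wrist camera seemed to read about 1.5 mm to one side compared with the gripper, and I allowed for that from the tamper on. The cup and jug were placed before I allowed for it, which fits the jug's small offset.

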